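Nest the kidney dishes and load them for the washer

TASK

Clear the microscopy bench for the washer: nest every loose kidney dish on the one clamped in the carrier, turning each until its outline matches the dish below and it sits level and fully home. Then put all the small used containers (vial, dropper bottle, square stain pot, specimen jar, steel canister - those that are there) into the top dish of the stack, and leave the brown bottle, the blue slide box and the wooden slide block where they are.

Things in the scene. Friction and masses are not known exactly. Their poses are not given: they have to be found in the camera images.
- clamped_dish (a point): centre of the underside of the bottom steel kidney dish, fixed for good in a low dark carrier, so 8 mm above the table. Same shape, size and axes as the loose dishes; its rim is 42 mm above this point. A dish turned the same way nests in it until its step sits on this rim; each nested dish stands 25 mm higher than the one beneath
- clamped_notch (a point): point on the rim of the clamped dish in the middle of its notch, 31.4 mm to -x of its centre. The foot of a dish has 5 mm play all round when it enters the dish below, 1.6 mm when home
- dish1: loose steel kidney dish, 150 g: a bean 161 mm long (y), 63 mm across the waist (x), 42 mm tall. Hollow notch side to -x, bulging side to +x, end lobes bend to -x. Origin on the underside, mid-waist, z up. Waist walls have flat upright faces, 28 mm long, at x = -31.4 and +31.4 mm, from 17 mm up to the rim: grip across these, not lower. May be absent
- dish2: loose kidney dish identical to dish1. Wall 3 mm thick, upright from 17 mm above the underside to the rim; below that it steps in by 4.6 mm and tapers to a foot 8 mm smaller all round. May be absent
- dish3: loose kidney dish identical to dish1. Floor 4 mm thick; inside, the floor is 40 mm wide and about 136 mm long, along a spine that bends (85 mm radius) towards -x at both ends; mouth 57 mm wide at the waist. May be absent
- dish1_notch (a point): point on the rim of dish1, in the middle of its notch (31.4 mm to its -x, 42 mm above its underside)
- dish2_notch (a point): point on the rim of dish2, in the middle of its notch (31.4 mm to its -x, 42 mm above its underside)
- dish3_notch (a point): point on the rim of dish3, in the middle of its notch (31.4 mm to its -x, 42 mm above its underside)
- vial: small clear sample vial with white cap of the same width: cylinder 22 mm across, 56 mm tall, 50 g. Bottom-heavy (thick base). Origin at the centre of its underside, z up its axis. Stands upright on the table at the start. May be absent
- dropper: small white dropper bottle: body 24 mm across and 38 mm tall, then a cap 15 mm across up to 60 mm, 50 g. Bottom-heavy (thick base). Origin at the centre of its underside, z up its axis. Stands upright on the table at the start. May be absent
- pot: small grey square stain pot: 24 by 24 mm (sides along its x and y) and 40 mm tall, then a round black cap 20 mm across up to 56 mm, 60 g. Bottom-heavy (thick base). Origin at the centre of its underside, z up its axis. Stands upright on the table at the start. May be absent
- jar: small clear specimen jar with white cap of the same width: cylinder 26 mm across, 54 mm tall, 60 g. Bottom-heavy (thick base). Origin at the centre of its underside, z up its axis. Stands upright on the table at the start. May be absent
- canister: small steel canister: 24 mm across and 42 mm tall, with a round grip 12 mm across on top up to 58 mm, 70 g. Bottom-heavy (thick base). Origin at the centre of its underside, z up its axis. Stands upright on the table at the start. May be absent
- stainbottle: brown glass bottle with black cap, 36 mm across, 92 mm tall: stays on the bench. Origin at the centre of its underside
- slidebox: closed blue slide box, 34 by 60 mm (x, y), 26 mm tall: stays on the bench. Origin at the centre of its underside
- lensblock: small dark wooden block with upright glass slips, 45 by 60 mm (x, y), 31 mm tall: stays on the bench. Origin at the centre of its underside

How it is judged:
By the outcome, as a careful person would: the job done as asked, in the order asked, and still so for the second after the job is handed in, with the robot touching nothing.
Of dish1, dish2, dish3 only 2 to 3 are there at a start; the rules pass over those that are not, and their reading is None.
Of vial, dropper, pot, jar, canister only 4 to 5 are there at a start; the rules pass over those that are not, and their reading is None.
At some moment in a run one of vial, dropper, pot, jar, canister may be knocked a few centimetres aside while the robot is not near it.
It also fails if it takes over 210 s, if anything falls off the work surface, if the arm or the gripper's body presses on something with over 40 N, if the wrist force passes 120 N, or if a joint passes its speed limit or range.

ROBOT

A 6-joint arm with a two-finger parallel gripper is mounted at the origin on the work surface. World frame = base frame: x ahead of the robot, y to its left, z up, the work surface at z = 0. Lengths are in m, angles in rad, forces in N, time in s.
With the tool pointing down it reaches from about 0.35 to 0.85 m from the base axis. Payload 8.1 kg.
Tool frame: the origin (TCP) lies at the centre of the arm's flange, where the gripper is bolted on; the fingertips stand 186 mm ahead of it and the grasp point (between the pads) lies 167 mm ahead of it (robot.nose_length is the distance from the TCP to the fingertips, in m); z points along the fingers, x is the direction in which the jaws open and shut, and the axes are right-handed (so a half turn about z gives the same grasp; the last joint's range is limited). The gripper opens to 93 mm and grips with 3 to 60 N. Pads are 15 mm wide; open, the fingers measure 128 mm over their backs; the gripper's body (75 mm by 188 mm) begins 65 mm behind the grasp point.
Start: joints at [-1.389, 0.13, 1.488, -0, 1.523, -0.085], TCP at [0.158, -0.579, 0.405] pointing down, gripper open.
Joint ranges: [-2.96, 2.96], [-0.89, 2.26], [0.02, 2.5], [-1.34, 4.48], [0, 2.73], [-2.66, 2.66]. Speed limits (rad/s): [2.39, 2.39, 2.79, 3.14, 3.14, 3.14].

INTERFACE

Orientations are given as a rotation vector (axis times angle).
In Python, from plant import robot gives the robot as it stands.
- The arm moves only by the tool arm_command, never from a script. Its argument "motion" is a list of rows, each an object with "slide": the shift along the tool's x, y, z each as a share of 0.4 m, from -1 to 1, a list of three; "turn": the turn, a rotation vector about the tool's x, y, z each as a share of 0.5 rad, from -1 to 1, a list of three. A call has exactly 5 rows; each row shifts and turns the commanded pose from where the row before left it, along the tool's axes as they then stand; what a row does not reach is not made up. A row lasts 1/12 s, in which the tool goes at most 41.7 mm and 7.16 degrees, less where a joint would pass 70% of its speed; a pose out of reach is approached as far as the arm can. A call with a number of a shift or a turn outside -1 to 1 is refused whole. A call with a gripper value outside its range is refused whole. "gripper" is the opening in per cent of the stroke, from 0 (shut) to 100 (fully open), set as the call begins (left out, the last holds). The fingers move at their own pace and stop on an object; "grip_force" is the grip in N (left out, the last holds). Time passes only in rows, so rows that do not move let the fingers close, or fill a call up. It gives the time, the measured TCP pose, the force and the opening at its end, in the units of the state.
- robot.read_state(): the state, without advancing time (a new reading comes with each control period).
- robot.read_camera(name): name is "side" or "top"; returns a dict with "pixels" (420x560x3 uint8, blue, green, red), "intrinsics" (3x3 intrinsics, pixels), "D" ([k1, k2, p1, p2, k3] as OpenCV has them; the pictures are not rectified), "T" (4x4, takes a point from camera to world coordinates). Camera axes: x right, y down, z forward; pixel columns grow to the right and rows downward; lengths in m; the calibration is good to about 2 mm. A picture is of the moment at which its call begins. There is no depth.
- robot.close_job(): hands the job in, once; it reports no verdict.
The state is a dict: "t": time; "q": joint angles; "dq": joint speeds; "joint_torque": joint torques, N m; "tool_pos": TCP position; "orientation": TCP orientation; "force": force on the tool from outside, world axes, zero at the start; "wrist_torque": the same for the moment, N m; "opening": finger opening in m.
Only numpy, scipy, OpenCV 4.12 (cv2) and the standard library are available. Lean on these libraries where they do the work, as an engineer would, in place of code of your own. Each camera call takes 0.05 s, during which the arm holds its last target.

## Working session

There is one attempt and no reset: what is moved stays moved. The work goes in short steps, Python scripts to look and compute and a tool call to move; the robot and the scene stay as the last step left them, time stands still between calls to the robot, and variables do not carry over. Pictures are saved under pics/ and viewed, and the job is handed in when it is done.

Besides the shell and the picture viewer there is one more tool, called after "Call:" by a JSON object that holds its "api" and its "payload". arm_command: Moves the arm, as the interface text tells. Shift numbers are shares of 0.4 m and turn numbers shares of 0.5 rad, none past 1 either way. Its arguments: {"type":"object","properties":{"motion":{"type":"array","items":{"type":"object","properties":{"slide":{"type":"array","items":{"type":"number"}},"turn":{"type":"array","items":{"type":"number"}}}}},"gripper":{"type":"number"},"grip_force":{"type":"number"}},"required":["motion"]}

```bash
ls; mkdir -p pics; python3 - <<'E'
from plant import robot
import cv2
print(robot.read_state())
for n in("top","side"):
    c=robot.read_camera(n); cv2.imwrite(f"pics/{n}0.png",c["pixels"]); print(n,c["intrinsics"],c["D"],c["T"])
E
```

```text
pics
{'t': 0.0, 'q': array([-1.38941998e+00,  1.31190822e-01,  1.48926573e+00, -1.02330884e-05,
        1.52300697e+00, -8.53991788e-02]), 'dq': array([ 0.0008453 ,  0.00096691,  0.00105965, -0.00020293, -0.00025425,
       -0.00110117]), 'joint_torque': array([-7.74802938e-04, -5.59858167e+01, -4.91762853e+01,  7.66673614e-02,
        3.60589894e-02, -9.73327769e-05]), 'tool_pos': array([ 0.15815281, -0.57854783,  0.40367686]), 'orientation': array([-2.49614969e+00,  1.90551350e+00,  2.18522751e-03]), 'force': array([-0.22566546, -0.23823696, -0.35184321]), 'wrist_torque': array([-0.00828345,  0.01008594, -0.01099189]), 'opening': 0.09270412236311475}
top [[504.44460412   0.         271.84172755]
 [  0.         504.44460412 210.9745545 ]
 [  0.           0.           1.        ]] [-0.01707667  0.          0.          0.          0.        ] [[-0.01303175 -0.99408389  0.10783042  0.40378104]
 [-0.99985927  0.01181561 -0.01190948 -0.00444183]
 [ 0.01056494 -0.10797045 -0.99409796  1.30833766]
 [ 0.          0.          0.          1.        ]]
side [[384.63628395   0.         280.81451395]
 [  0.         384.63628395 201.81636079]
 [  0.           0.           1.        ]] [0.00074207 0.         0.         0.         0.        ] [[-0.87222081 -0.29856794  0.38741198  0.2040859 ]
 [-0.48910892  0.5353765  -0.68858149  0.64186265]
 [-0.00182292 -0.79008176 -0.61299877  0.63544288]
 [ 0.          0.          0.          1.        ]]
```

View pics/top0.png

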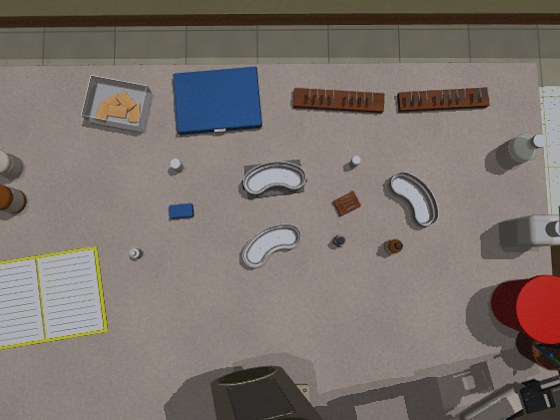

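View pics/side0.png

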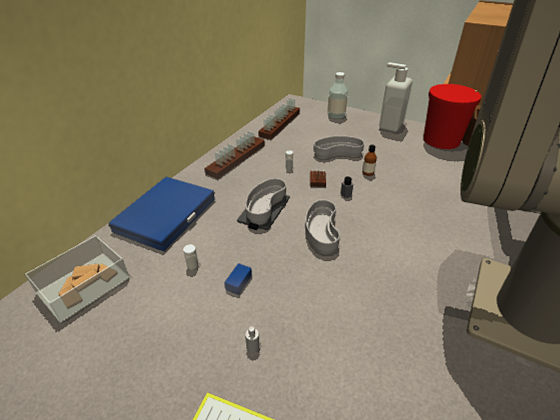

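```bash
cat > h.py <<'E'
import numpy as np, cv2
from plant import robot
from scipy.spatial.transform import Rotation as R
def proj(c,P):
    T=np.linalg.inv(c["T"]); 
    p,_=cv2.projectPoints(np.asarray(P,float).reshape(-1,3),cv2.Rodrigues(T[:3,:3])[0],T[:3,3],c["intrinsics"],np.array(c["D"],float))
    return p[:,0]
def ray(c,uv,z):
    n=cv2.undistortPoints(np.array(uv,float).reshape(-1,1,2),c["intrinsics"],np.array(c["D"],float))[:,0]
    d=np.c_[n,np.ones(len(n))]@c["T"][:3,:3].T; o=c["T"][:3,3]
    return o+d*((z-o[2])/d[:,2])[:,None]
def bean(r,n=40):
    a=np.arcsin(49.1/85);pts=[]
    for t in np.linspace(-a,a,n): pts.append([-85+(85+r)*np.cos(t),(85+r)*np.sin(t)])
    for t in np.linspace(0,np.pi,n)[1:-1]: pts.append([-85+85*np.cos(a)+r*np.cos(a+t),85*np.sin(a)+r*np.sin(a+t)])
    for t in np.linspace(a,-a,n): pts.append([-85+(85-r)*np.cos(t),(85-r)*np.sin(t)])
    for t in np.linspace(0,np.pi,n)[1:-1]: pts.append([-85+85*np.cos(a)+r*np.cos(np.pi-a+t),-85*np.sin(a)+r*np.sin(np.pi-a+t)])
    return np.array(pts)/1000
def dish(x,y,yaw,z,r):
    b=bean(r);c,s=np.cos(yaw),np.sin(yaw)
    return np.c_[b@np.array([[c,s],[-s,c]])+[x,y],np.full(len(b),z)]
def snap(name):
    out={}
    for n in("top","side"):
        c=robot.read_camera(n); out[n]=c; cv2.imwrite(f"pics/{name}_{n}.png",c["pixels"])
    np.save(f"pics/{name}.npy",out,allow_pickle=True); return out
def load(name): return np.load(f"pics/{name}.npy",allow_pickle=True).item()
def crop(img,x0,y0,w,h,k,fn): cv2.imwrite(fn,cv2.resize(img[y0:y0+h,x0:x0+w],None,fx=k,fy=k,interpolation=cv2.INTER_CUBIC))
E
python3 - <<'E'
from h import *
o=snap("s0")
crop(o["top"]["pixels"],120,145,330,130,2.4,"pics/c1.png")
crop(o["side"]["pixels"],170,130,230,230,2.6,"pics/c2.png")
E
```

```text
(no output)
```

View pics/c1.png

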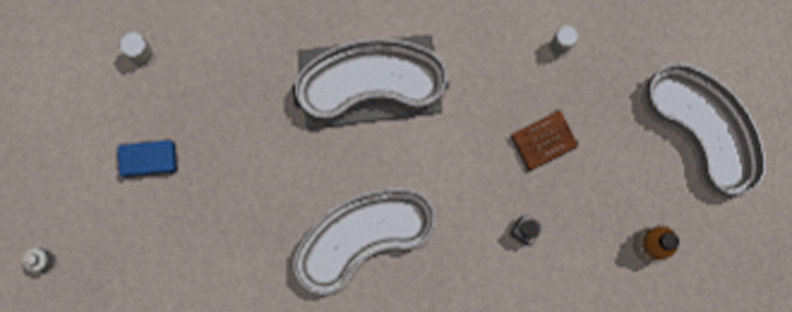

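View pics/c2.png

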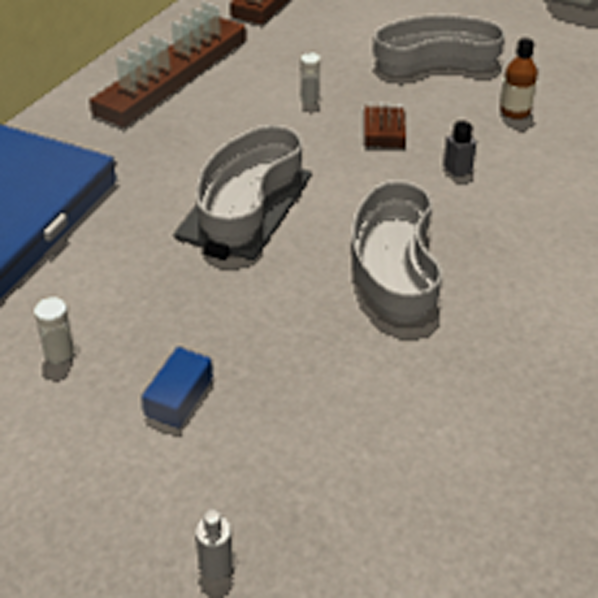

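```bash
cat > fit.py <<'E'
from h import *
from scipy.optimize import minimize
def gray(c,s): return cv2.GaussianBlur(c["pixels"],(0,0),s).astype(float).mean(2)
def samp(g,p): return cv2.remap(g.astype(np.float32),p[:,0].astype(np.float32).reshape(-1,1),p[:,1].astype(np.float32).reshape(-1,1),cv2.INTER_LINEAR)[:,0]
def fitdish(o,x,y,yaw,zb,cams=("top","side")):
    def cost(p,s):
        x,y,yaw=p; v=0
        for n in cams:
            c=o[n];g=G[n,s]
            if n=="top":
                e=0.003
                v-=(samp(g,proj(c,dish(x,y,yaw,zb+.004,.020-e)))-samp(g,proj(c,dish(x,y,yaw,zb+.004,.020+e)))).mean()
            gx,gy=D[n,s]
            w=proj(c,dish(x,y,yaw,zb+.042,.0314))
            v-=.7*np.hypot(samp(gx,w),samp(gy,w)).mean()
        return v
    G={};D={}
    p=np.array([x,y,yaw])
    for s in (2.5,1.0):
        for n in cams:
            G[n,s]=gray(o[n],s); D[n,s]=(cv2.Sobel(G[n,s],cv2.CV_64F,1,0)/4,cv2.Sobel(G[n,s],cv2.CV_64F,0,1)/4)
        sim=np.array([p,p+[.01*s/2,0,0],p+[0,.01*s/2,0],p+[0,0,.1*s]])
        r=minimize(cost,p,args=(s,),method="Nelder-Mead",options=dict(initial_simplex=sim,xatol=1e-5,fatol=1e-4)); p=r.x
    return p,r.fun
E
cat > run1.py <<'E'
from fit import *
o=load("s0"); c=o["top"]
T=c["pixels"].copy(); S=o["side"]["pixels"].copy()
# yaw: notch direction -x
for nm,uv,notch,zb in (("clamp",(274,179),(276,187),.008),("dA",(271,246),(278,252),0),("dB",(414,200),(406,206),0)):
    P=ray(c,[uv,notch],zb+.03); d=P[1]-P[0]; yaw=np.arctan2(-d[1],-d[0])
    for cams in (("top",),("side",),("top","side")):
        p,f=fitdish(o,P[0][0],P[0][1],yaw,zb,cams); print(nm,cams,p.round(4),round(f,2))
    for img,cc in((T,c),(S,o["side"])):
        for z,r in((zb+.042,.0314),(zb+.004,.02)):
            cv2.polylines(img,[(proj(cc,dish(*p,z,r))*8).astype(int)],True,(0,0,255),1,cv2.LINE_AA,3)
crop(T,230,145,220,130,3.6,"pics/f1.png"); crop(S,220,120,180,150,4,"pics/f2.png")
E
python3 run1.py
```

```text
clamp ('top',) [ 0.6272 -0.0267  0.5362] -26.39
clamp ('side',) [ 0.6035 -0.0254  0.0879] -39.36
clamp ('top', 'side') [ 0.6262 -0.0278  0.5068] -44.59
dA ('top',) [ 0.4699 -0.0141  0.816 ] -23.05
dA ('side',) [ 0.4735 -0.0287  0.8845] -24.14
dA ('top', 'side') [ 0.4673 -0.0155  0.8746] -36.44
dB ('top',) [ 0.5621 -0.3704 -0.9393] -47.81
dB ('side',) [ 0.5946 -0.4151 -0.9301] -32.84
dB ('top', 'side') [ 0.5627 -0.3704 -0.9402] -51.35
```

```bash
ls pics
```

```text
c1.png
c2.png
f1.png
f2.png
s0.npy
s0_side.png
s0_top.png
side0.png
top0.png
```

View pics/f1.png

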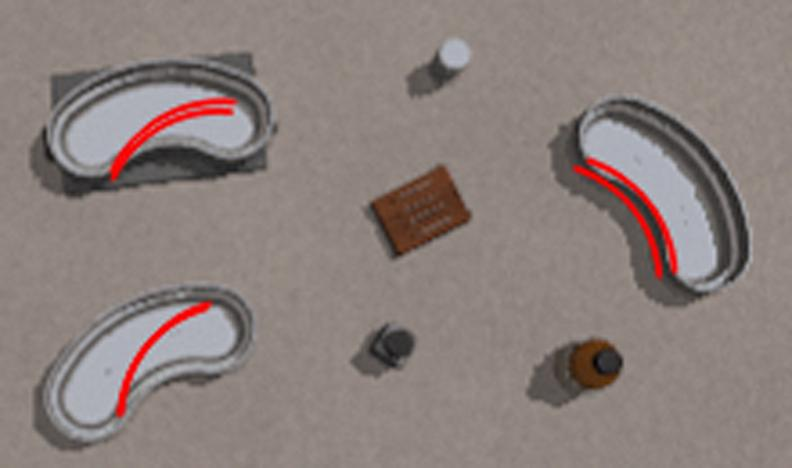

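View pics/f2.png

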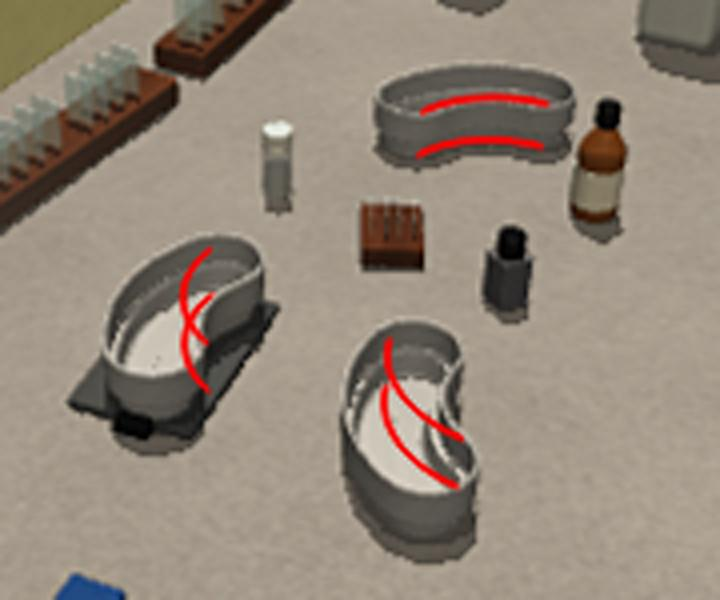

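Unit mixup: the radius is in mm inside `bean`. Fixing it.

```bash
sed -i 's/b=bean(r)/b=bean(r*1000)/' h.py; python3 run1.py
```

```text
clamp ('top',) [ 0.6345 -0.0206  0.1555] -68.93
clamp ('side',) [ 0.6352 -0.0207  0.0957] -33.58
clamp ('top', 'side') [ 0.6347 -0.0201  0.1435] -100.28
dA ('top',) [ 0.4695 -0.0098  0.4852] -47.78
dA ('side',) [ 0.4668 -0.0055  0.5047] -27.88
dA ('top', 'side') [ 0.4692 -0.0087  0.4844] -72.82
dB ('top',) [ 0.5795 -0.3953 -0.9372] -93.53
dB ('side',) [ 0.5775 -0.3849 -0.9158] -22.44
dB ('top', 'side') [ 0.5792 -0.3951 -0.9354] -105.27
```

View pics/f1.png

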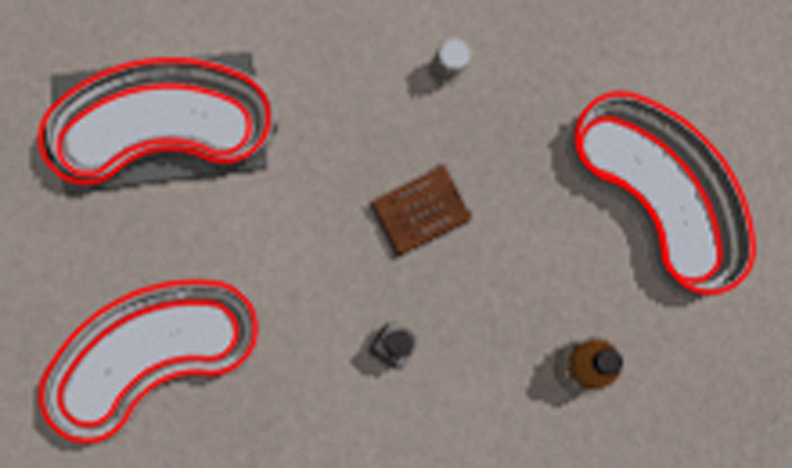

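View pics/f2.png

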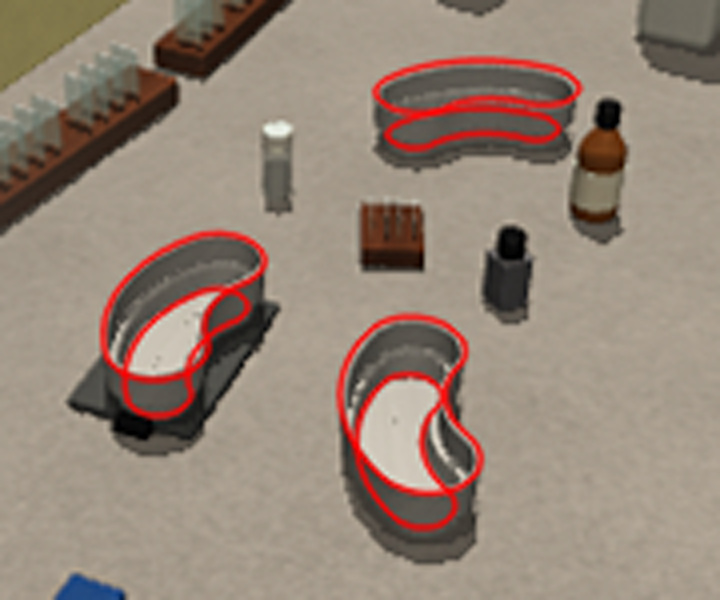

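```bash
python3 - <<'E'
from h import *
o=load("s0"); crop(o["top"]["pixels"],236,150,80,56,10,"pics/g.png")
E
```

```text
(no output)
```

View pics/g.png

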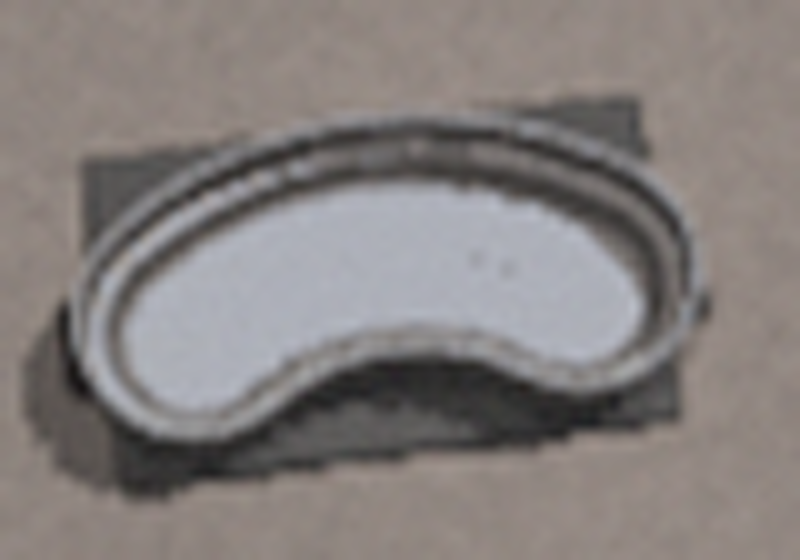

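```bash
python3 - <<'E'
from fit import *
o=load("s0"); c=o["top"]
f=lambda p:[236+(p[0]+.5)/10-.5,150+(p[1]+.5)/10-.5]
for a,b,z in(((83,157),(635,97),.008),((185,438),(575,395),.05),((200,475),(680,418),.008)):
    P=ray(c,[f(a),f(b)],z); d=P[1]-P[0]; print(P.round(4),np.arctan2(d[0],-d[1]))
# decoupled fits: rim only (bright ridge centre r=.0299) , floor only, per cam
def one(n,zb,p,mode,s):
    g=gray(o[n],s)
    def cost(p):
        S=lambda z,r:samp(g,proj(o[n],dish(*p,zb+z,r)))
        if mode=="floor": return -(S(.004,.017)-S(.004,.023)).mean()
        return -(2*S(.042,.0299)-S(.042,.0275)-S(.042,.0345)).mean()
    p=np.array(p); sim=np.array([p,p+[.004,0,0],p+[0,.004,0],p+[0,0,.05]])
    r=minimize(cost,p,method="Nelder-Mead",options=dict(initial_simplex=sim,xatol=1e-5,fatol=1e-4)); return r.x.round(4),round(r.fun,1)
for nm,zb,p in(("cl",.008,[.6347,-.0201,.13]),("A",0,[.4692,-.0087,.485]),("B",0,[.579,-.395,-.935])):
    for n in("top","side"):
        for m in("floor","rim"):
            if (n,m)!=("side","floor"): print(nm,n,m,*[one(n,zb,p,m,s) for s in(.6,1.2)])
E
```

```text
[[ 0.6661  0.0517  0.008 ]
 [ 0.6805 -0.0932  0.008 ]] 0.09920734434679887
[[ 0.5854  0.0247  0.05  ]
 [ 0.5953 -0.0737  0.05  ]] 0.0994334931728399
[[ 0.5817  0.0219  0.008 ]
 [ 0.5953 -0.1033  0.008 ]] 0.10773312826282662
cl top floor (array([ 0.6322, -0.0223,  0.1613]), np.float64(-54.7)) (array([ 0.6333, -0.0211,  0.1627]), np.float64(-46.8))
cl top rim (array([ 0.6359, -0.0124,  0.2511]), np.float64(-23.1)) (array([ 0.6392, -0.026 ,  0.1114]), np.float64(-17.6))
cl side rim (array([ 0.6382, -0.0236,  0.1001]), np.float64(-35.8)) (array([ 0.6389, -0.0258,  0.0731]), np.float64(-17.0))
A top floor (array([ 0.4698, -0.0104,  0.4852]), np.float64(-45.3)) (array([ 0.4697, -0.0097,  0.4869]), np.float64(-29.8))
A top rim (array([ 0.4717, -0.0109,  0.4771]), np.float64(-23.8)) (array([ 0.4723, -0.0121,  0.4855]), np.float64(-11.4))
A side rim (array([ 0.4698, -0.0094,  0.4906]), np.float64(-38.2)) (array([ 0.4705, -0.0104,  0.4975]), np.float64(-13.8))
B top floor (array([ 0.5794, -0.3954, -0.9304]), np.float64(-74.7)) (array([ 0.579 , -0.3953, -0.9369]), np.float64(-56.5))
B top rim (array([ 0.5805, -0.3972, -0.9499]), np.float64(-42.7)) (array([ 0.5809, -0.3983, -0.9455]), np.float64(-23.8))
B side rim (array([ 0.5787, -0.3926, -0.9425]), np.float64(-8.4)) (array([ 0.5784, -0.3956, -0.9837]), np.float64(-0.7))
```

```bash
cat > ov.py <<'E'
from fit import *
def up(img,x0,y0,w,h,k): return cv2.resize(img[y0:y0+h,x0:x0+w],None,fx=k,fy=k,interpolation=cv2.INTER_CUBIC)
def overlay(o,n,box,k,dishes,fn,lv=((.042,.0314),(.042,.0284),(.004,.02))):
    x0,y0,w,h=box; im=up(o[n]["pixels"],*box,k)
    for (p,zb) in dishes:
        for z,r in lv:
            q=(proj(o[n],dish(*p,zb+z,r))-[x0,y0]+.5)*k-.5
            cv2.polylines(im,[(q*8).astype(int)],True,(0,0,255),1,cv2.LINE_AA,3)
    return im
E
python3 - <<'E'
from ov import *
o=load("s0")
p=[.6385,-.0245,.103]
im1=overlay(o,"top",(236,150,80,56),9,[(p,.008)],"")
im2=overlay(o,"side",(230,165,80,70),7,[(p,.008)],"")
cv2.imwrite("pics/g1.png",im1);cv2.imwrite("pics/g2.png",im2)
E
```

```text
(no output)
```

View pics/g1.png

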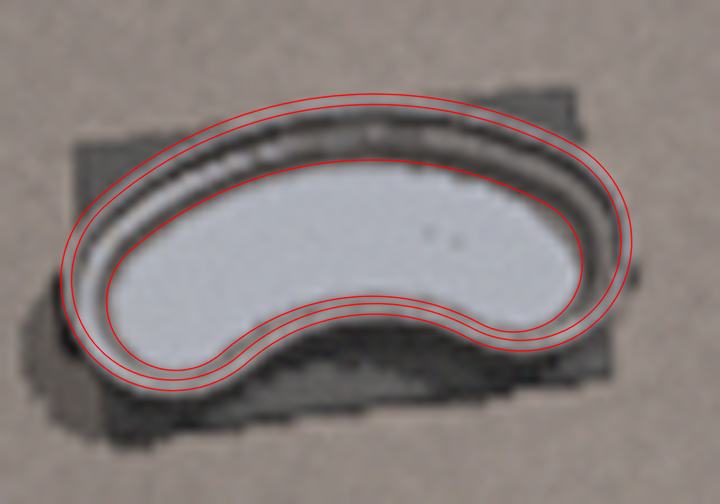

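View pics/g2.png

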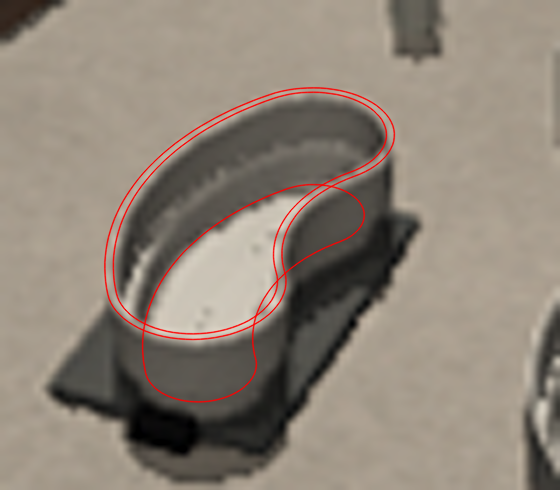

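```bash
cat > plan.py <<'E'
from h import *
def cur():
    s=robot.read_state(); return np.array(s["tool_pos"]),R.from_rotvec(s["orientation"]),s
def tgt(yaw): # jaw axis angle yaw, tool down
    c,s=np.cos(yaw),np.sin(yaw)
    return R.from_matrix(np.array([[c,s,0],[s,-c,0],[0,0,-1]]))
def pick(yaw,Rc): # jaw sym: choose nearest
    x=Rc.as_matrix()[:,0]; y0=np.arctan2(x[1],x[0])
    return y0+(yaw-y0+np.pi/2)%np.pi-np.pi/2
def plan(way,vmax=.040,start=None):
    """way: list of (xyz,yaw or None,[n]); prints calls of 5 rows"""
    p,r,s=cur() if start is None else start
    rows=[]
    for w in way:
        P=np.array(w[0],float); yaw=w[1]
        Rt=r if yaw is None else tgt(pick(yaw,r))
        v=w[2] if len(w)>2 else vmax
        d=(r.inv()*Rt).as_rotvec()
        n=int(max(np.ceil(np.linalg.norm(P-p)/v-1e-6),np.ceil(np.linalg.norm(d)/.11),1))
        p0=p.copy();
        for i in range(n):
            q=p0+(P-p0)*(i+1)/n
            sl=np.round(r.inv().apply(q-p)/.4,3)
            tu=np.round((r.inv()*Rt).as_rotvec()/(n-i)/.5,3)
            p=p+r.apply(sl*.4); r=r*R.from_rotvec(tu*.5)
            rows.append((sl+0.0,tu+0.0))
    while len(rows)%5: rows.append((np.zeros(3),np.zeros(3)))
    for i,(a,b) in enumerate(rows):
        if i%5==0: print("--call",i//5+1)
        print('{"slide":[%g,%g,%g],"turn":[%g,%g,%g]},'%(*a,*b))
    print("end",p.round(4),"x",r.as_matrix()[:,0].round(4),"z",r.as_matrix()[:,2].round(4))
E
python3 - <<'E'
from plan import *
p,r,s=cur(); print(r.as_matrix().round(3),s["q"].round(3))
A=(.4708,-.0102,.484)
plan([((A[0],A[1],.40),A[2]),((A[0],A[1],.27),None)])
E
```

```text
[[ 0.264 -0.965 -0.   ]
 [-0.965 -0.264  0.001]
 [-0.001 -0.    -1.   ]] [-1.389  0.131  1.489  0.     1.523 -0.085]
--call 1
{"slide":[-0.069,-0.066,0.001],"turn":[0,0,0.159]},
{"slide":[-0.073,-0.061,0],"turn":[0,0,0.159]},
{"slide":[-0.078,-0.055,0.001],"turn":[0,0,0.159]},
{"slide":[-0.083,-0.048,0.001],"turn":[0,0,0.159]},
{"slide":[-0.085,-0.042,0],"turn":[0,0,0.159]},
--call 2
{"slide":[-0.089,-0.034,0.001],"turn":[0,0,0.159]},
{"slide":[-0.092,-0.028,0.001],"turn":[0,0,0.159]},
{"slide":[-0.093,-0.02,0],"turn":[0,0,0.159]},
{"slide":[-0.094,-0.013,0.001],"turn":[0,0,0.159]},
{"slide":[-0.096,-0.005,0.001],"turn":[0,0,0.16]},
--call 3
{"slide":[-0.095,0.002,0.001],"turn":[0,0,0.159]},
{"slide":[-0.095,0.01,0],"turn":[0,0,0.16]},
{"slide":[-0.094,0.018,0.001],"turn":[0,0,0.159]},
{"slide":[-0.092,0.025,0.001],"turn":[0.001,0,0.16]},
{"slide":[-0.089,0.032,0],"turn":[0,0,0.159]},
--call 4
{"slide":[-0.087,0.039,0.001],"turn":[0.001,0.001,0.16]},
{"slide":[-0.084,0.047,0.001],"turn":[0,0,0.159]},
{"slide":[0,0,0.081],"turn":[0,0,0]},
{"slide":[0,0,0.081],"turn":[0,0,0]},
{"slide":[0,0,0.081],"turn":[0,0,0]},
--call 5
{"slide":[0,0,0.082],"turn":[0,0,0]},
{"slide":[0,0,0],"turn":[0,0,0]},
{"slide":[0,0,0],"turn":[0,0,0]},
{"slide":[0,0,0],"turn":[0,0,0]},
{"slide":[0,0,0],"turn":[0,0,0]},
end [ 0.4708 -0.01    0.2698] x [-8.851e-01 -4.654e-01 -1.000e-04] z [ 0.e+00  1.e-04 -1.e+00]
```

```bash
python3 - <<'E'
s=open('plan.py').read()
s=s.replace("def pick(yaw,Rc): # jaw sym: choose nearest\n    x=Rc.as_matrix()[:,0]; y0=np.arctan2(x[1],x[0])\n","def pick(yaw,P):\n    y0=np.arctan2(P[1],P[0])\n").replace("tgt(pick(yaw,r))","tgt(pick(yaw,P))")
s=s.replace('''        print('{"slide":[%g,%g,%g],"turn":[%g,%g,%g]},'%(*a,*b))''','''        print('{"slide":[%g,%g,%g],"turn":[%g,%g,%g]},'%(*a,*b))
    print("total calls",len(rows)//5)''')
open('plan.py','w').write(s)
E
python3 - <<'E'
from plan import *
A=(.4708,-.0102,.484)
plan([((A[0],A[1],.40),A[2]),((A[0],A[1],.27),None)])
E
```

```text
--call 1
{"slide":[-0.069,-0.066,0.001],"turn":[0,0,-0.21]},
{"slide":[-0.061,-0.074,0],"turn":[0,0,-0.21]},
{"slide":[-0.053,-0.079,0.001],"turn":[0,0,-0.21]},
{"slide":[-0.044,-0.084,0.001],"turn":[0,0,-0.21]},
{"slide":[-0.036,-0.089,0],"turn":[0,0,-0.21]},
--call 2
{"slide":[-0.026,-0.091,0.001],"turn":[0,0,-0.21]},
{"slide":[-0.016,-0.094,0.001],"turn":[0,0,-0.211]},
{"slide":[-0.006,-0.096,0],"turn":[0,0,-0.21]},
{"slide":[0.003,-0.095,0.001],"turn":[0,0,-0.211]},
{"slide":[0.014,-0.094,0.001],"turn":[0,0,-0.21]},
--call 3
{"slide":[0.024,-0.093,0.001],"turn":[0,0,-0.211]},
{"slide":[0.033,-0.089,0],"turn":[0,0,-0.21]},
{"slide":[0.042,-0.086,0.001],"turn":[0,0,-0.211]},
{"slide":[0.051,-0.08,0.001],"turn":[-0.001,0,-0.21]},
{"slide":[0.06,-0.075,0],"turn":[0,0,-0.211]},
--call 4
{"slide":[0.067,-0.068,0.001],"turn":[-0.001,0,-0.21]},
{"slide":[0.073,-0.061,0.001],"turn":[0,0,-0.211]},
{"slide":[0,0,0.081],"turn":[0,0,0]},
{"slide":[0,0,0.081],"turn":[0,0,0]},
{"slide":[0,0,0.081],"turn":[0,0,0]},
--call 5
{"slide":[0,0,0.082],"turn":[0,0,0]},
{"slide":[0,0,0],"turn":[0,0,0]},
{"slide":[0,0,0],"turn":[0,0,0]},
{"slide":[0,0,0],"turn":[0,0,0]},
{"slide":[0,0,0],"turn":[0,0,0]},
total calls 5
end [ 0.4707 -0.0101  0.2698] x [8.851e-01 4.654e-01 1.000e-04] z [ 0.e+00  2.e-04 -1.e+00]
```

Call:
{"api": "arm_command", "payload": {"motion": [{"slide": [-0.069, -0.066, 0.001], "turn": [0, 0, -0.21]}, {"slide": [-0.061, -0.074, 0], "turn": [0, 0, -0.21]}, {"slide": [-0.053, -0.079, 0.001], "turn": [0, 0, -0.21]}, {"slide": [-0.044, -0.084, 0.001], "turn": [0, 0, -0.21]}, {"slide": [-0.036, -0.089, 0], "turn": [0, 0, -0.21]}], "gripper": 100}}

```text
t: 0.62
tool_pos: [0.2506, -0.4099, 0.4031]
orientation: [-2.909, 1.186, 0.0]
force: [0.9, 0.5, -0.0]
opening: 0.0928
```

Call:
{"api": "arm_command", "payload": {"motion": [{"slide": [-0.026, -0.091, 0.001], "turn": [0, 0, -0.21]}, {"slide": [-0.016, -0.094, 0.001], "turn": [0, 0, -0.211]}, {"slide": [-0.006, -0.096, 0], "turn": [0, 0, -0.21]}, {"slide": [0.003, -0.095, 0.001], "turn": [0, 0, -0.211]}, {"slide": [0.014, -0.094, 0.001], "turn": [0, 0, -0.21]}]}}

```text
t: 1.03
tool_pos: [0.3423, -0.2428, 0.4019]
orientation: [3.117, -0.389, 0.001]
force: [0.9, -0.5, 0.7]
opening: 0.0929
```

Call:
{"api": "arm_command", "payload": {"motion": [{"slide": [0.024, -0.093, 0.001], "turn": [0, 0, -0.211]}, {"slide": [0.033, -0.089, 0], "turn": [0, 0, -0.21]}, {"slide": [0.042, -0.086, 0.001], "turn": [0, 0, -0.211]}, {"slide": [0.051, -0.08, 0.001], "turn": [0, 0, -0.21]}, {"slide": [0.06, -0.075, 0], "turn": [0, 0, -0.211]}]}}

```text
t: 1.45
tool_pos: [0.4345, -0.0753, 0.4008]
orientation: [3.111, 0.436, 0.001]
force: [0.6, -0.7, 1.0]
opening: 0.0931
```

Call:
{"api": "arm_command", "payload": {"motion": [{"slide": [0.067, -0.068, 0.001], "turn": [0, 0, -0.21]}, {"slide": [0.073, -0.061, 0.001], "turn": [0, 0, -0.211]}, {"slide": [0, 0, 0], "turn": [0, 0, 0]}, {"slide": [0, 0, 0], "turn": [0, 0, 0]}, {"slide": [0, 0, 0], "turn": [0, 0, 0]}]}}

```text
t: 1.87
tool_pos: [0.4706, -0.0103, 0.3996]
orientation: [3.05, 0.753, -0.001]
force: [-0.7, 0.1, -0.3]
opening: 0.0932
```

Call:
{"api": "arm_command", "payload": {"motion": [{"slide": [0, 0, 0.08], "turn": [0, 0, 0]}, {"slide": [0, 0, 0.08], "turn": [0, 0, 0]}, {"slide": [0, 0, 0.08], "turn": [0, 0, 0]}, {"slide": [0, 0, 0.08], "turn": [0, 0, 0]}, {"slide": [0, 0, 0.08], "turn": [0, 0, 0]}]}}

```text
t: 2.28
tool_pos: [0.4701, -0.0119, 0.2389]
orientation: [3.051, 0.747, 0.001]
force: [0.8, 0.1, -0.5]
opening: 0.0932
```

Call:
{"api": "arm_command", "payload": {"motion": [{"slide": [0, 0, 0.04], "turn": [0, 0, 0]}, {"slide": [0, 0, 0.036], "turn": [0, 0, 0]}, {"slide": [0, 0, 0], "turn": [0, 0, 0]}, {"slide": [0, 0, 0], "turn": [0, 0, 0]}, {"slide": [0, 0, 0], "turn": [0, 0, 0]}]}}

```text
t: 2.7
tool_pos: [0.4711, -0.0112, 0.2108]
orientation: [3.05, 0.75, 0.002]
force: [-0.1, -0.6, 0.1]
opening: 0.093
```

Call:
{"api": "arm_command", "payload": {"motion": [{"slide": [0, 0, 0], "turn": [0, 0, 0]}, {"slide": [0, 0, 0], "turn": [0, 0, 0]}, {"slide": [0, 0, 0], "turn": [0, 0, 0]}, {"slide": [0, 0, 0], "turn": [0, 0, 0]}, {"slide": [0, 0, 0], "turn": [0, 0, 0]}], "gripper": 50, "grip_force": 20}}

```text
t: 3.12
tool_pos: [0.4708, -0.0103, 0.2099]
orientation: [3.05, 0.753, 0.001]
force: [-1.1, -1.1, -0.2]
opening: 0.0647
```

Call:
{"api": "arm_command", "payload": {"motion": [{"slide": [0, 0, 0], "turn": [0, 0, 0]}, {"slide": [0, 0, 0], "turn": [0, 0, 0]}, {"slide": [0, 0, 0], "turn": [0, 0, 0]}, {"slide": [0, 0, 0], "turn": [0, 0, 0]}, {"slide": [0, 0, 0], "turn": [0, 0, 0]}]}}

```text
t: 3.53
tool_pos: [0.4708, -0.0103, 0.2098]
orientation: [3.05, 0.753, 0.0]
force: [-2.7, -0.8, 6.3]
opening: 0.0626
```

```bash
python3 - <<'E'
from plan import *
plan([((.4708,-.0103,.34),None),((.6385,-.0245,.34),.103)],.035)
E
```

```text
--call 1
{"slide":[0,0,-0.081],"turn":[0,0,0]},
{"slide":[0,0,-0.082],"turn":[0,0,0]},
{"slide":[0,0,-0.081],"turn":[0,0,0]},
{"slide":[0,0,-0.081],"turn":[0,0,0]},
{"slide":[0.071,0.045,0],"turn":[0,0,0.152]},
--call 2
{"slide":[0.074,0.04,0],"turn":[0,0,0.153]},
{"slide":[0.077,0.034,0],"turn":[0,0,0.152]},
{"slide":[0.079,0.028,0],"turn":[0,0,0.153]},
{"slide":[0.082,0.022,0],"turn":[0,0,0.152]},
{"slide":[0,0,0],"turn":[0,0,0]},
total calls 2
end [ 0.6386 -0.0244  0.3398] x [0.9947 0.1029 0.    ] z [ 0.e+00 -1.e-04 -1.e+00]
```

Call:
{"api": "arm_command", "payload": {"motion": [{"slide": [0, 0, -0.04], "turn": [0, 0, 0]}, {"slide": [0, 0, -0.07], "turn": [0, 0, 0]}, {"slide": [0, 0, -0.08], "turn": [0, 0, 0]}, {"slide": [0, 0, -0.08], "turn": [0, 0, 0]}, {"slide": [0, 0, -0.055], "turn": [0, 0, 0]}]}}

```text
t: 3.95
tool_pos: [0.471, -0.0102, 0.3421]
orientation: [3.049, 0.753, 0.003]
force: [0.5, -0.4, -1.5]
opening: 0.0629
```

Call:
{"api": "arm_command", "payload": {"motion": [{"slide": [0.071, 0.045, 0], "turn": [0, 0, 0.152]}, {"slide": [0.074, 0.04, 0], "turn": [0, 0, 0.153]}, {"slide": [0.077, 0.034, 0], "turn": [0, 0, 0.152]}, {"slide": [0.079, 0.028, 0], "turn": [0, 0, 0.153]}, {"slide": [0.082, 0.022, 0], "turn": [0, 0, 0.152]}]}}

```text
t: 4.37
tool_pos: [0.6399, -0.0244, 0.3386]
orientation: [-3.137, -0.156, 0.001]
force: [0.1, 0.7, -1.4]
opening: 0.0626
```

Call:
{"api": "arm_command", "payload": {"motion": [{"slide": [0, 0, 0], "turn": [0, 0, 0]}, {"slide": [0, 0, 0], "turn": [0, 0, 0]}, {"slide": [0, 0, 0.07], "turn": [0, 0, 0]}, {"slide": [0, 0, 0.03], "turn": [0, 0, 0]}, {"slide": [0, 0, 0], "turn": [0, 0, 0]}]}}

```text
t: 4.78
tool_pos: [0.6362, -0.0241, 0.2952]
orientation: [-3.136, -0.163, 0.012]
force: [-0.1, 0.5, -1.8]
opening: 0.0628
```

```bash
python3 - <<'E'
from ov import *
o=snap("s1")
s=robot.read_state(); t=s["tool_pos"]; print(s["opening"],s["force"],t); zb=t[2]-.1878-.022+.0
zb=t[2]-.2098
p=[t[0],t[1],.103]
cv2.imwrite("pics/h1.png",overlay(o,"top",(226,130,100,80),7,[(p,zb)],""))
cv2.imwrite("pics/h2.png",overlay(o,"side",(220,110,100,125),4.5,[(p,zb),((.6385,-.0245,.103),.008)],""))
E
```

```text
0.06301793756823389 [ 0.83217128  0.14916537 -1.26060733] [ 0.63753684 -0.02429838  0.29909872]
```

View pics/h1.png

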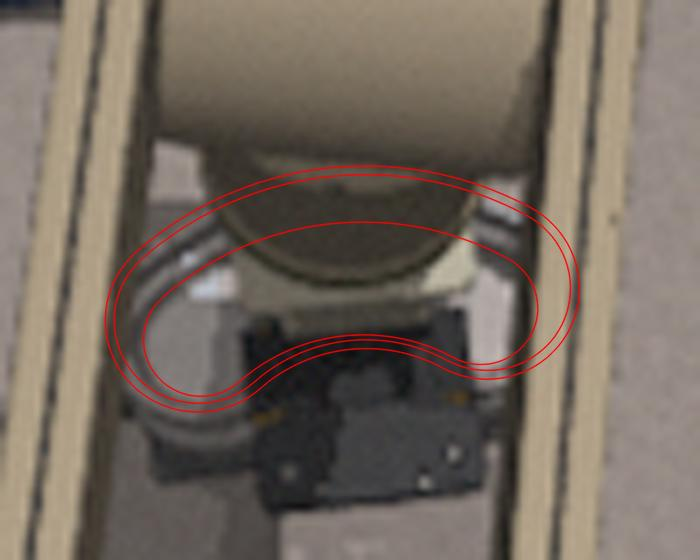

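View pics/h2.png

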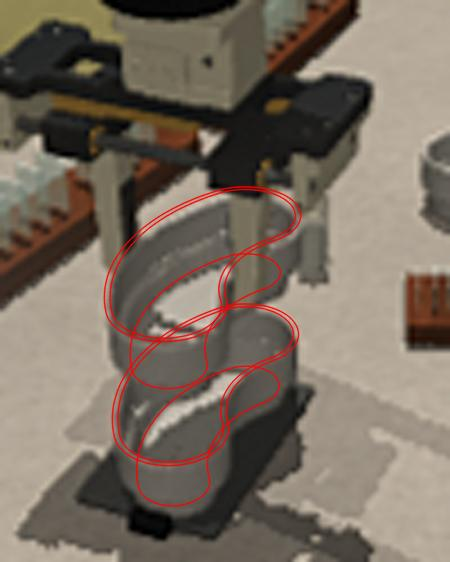

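Call:
{"api": "arm_command", "payload": {"motion": [{"slide": [0, 0, 0.025], "turn": [0, 0, 0]}, {"slide": [0, 0, 0.025], "turn": [0, 0, 0]}, {"slide": [0, 0, 0.02], "turn": [0, 0, 0]}, {"slide": [0, 0, 0.02], "turn": [0, 0, 0]}, {"slide": [0, 0, 0], "turn": [0, 0, 0]}]}}

```text
t: 5.3
tool_pos: [0.6376, -0.0244, 0.2608]
orientation: [-3.137, -0.162, 0.006]
force: [-0.8, 0.6, -2.5]
opening: 0.0627
```

Call:
{"api": "arm_command", "payload": {"motion": [{"slide": [0, 0, 0.01], "turn": [0, 0, 0]}, {"slide": [0, 0, 0.01], "turn": [0, 0, 0]}, {"slide": [0, 0, 0.01], "turn": [0, 0, 0]}, {"slide": [0, 0, 0.005], "turn": [0, 0, 0]}, {"slide": [0, 0, 0], "turn": [0, 0, 0]}]}}

```text
t: 5.72
tool_pos: [0.6384, -0.0244, 0.2489]
orientation: [-3.137, -0.162, 0.001]
force: [0.8, -0.1, -1.2]
opening: 0.0624
```

Call:
{"api": "arm_command", "payload": {"motion": [{"slide": [0, 0, 0.005], "turn": [0, 0, 0]}, {"slide": [0, 0, 0.005], "turn": [0, 0, 0]}, {"slide": [0, 0, 0.003], "turn": [0, 0, 0]}, {"slide": [0, 0, 0], "turn": [0, 0, 0]}, {"slide": [0, 0, 0], "turn": [0, 0, 0]}]}}

```text
t: 6.13
tool_pos: [0.6385, -0.0245, 0.2443]
orientation: [-3.137, -0.162, 0.0]
force: [0.3, 0.5, -0.8]
opening: 0.0627
```

Call:
{"api": "arm_command", "payload": {"motion": [{"slide": [0, 0, 0.002], "turn": [0, 0, 0]}, {"slide": [0, 0, 0.002], "turn": [0, 0, 0]}, {"slide": [0, 0, 0], "turn": [0, 0, 0]}, {"slide": [0, 0, 0], "turn": [0, 0, 0]}, {"slide": [0, 0, 0], "turn": [0, 0, 0]}]}}

```text
t: 6.55
tool_pos: [0.6386, -0.0246, 0.2429]
orientation: [3.137, 0.162, 0.0]
force: [-0.2, -0.4, -0.4]
opening: 0.0626
```

Call:
{"api": "arm_command", "payload": {"motion": [{"slide": [0, 0, 0.002], "turn": [0, 0, 0]}, {"slide": [0, 0, 0.002], "turn": [0, 0, 0]}, {"slide": [0, 0, 0], "turn": [0, 0, 0]}, {"slide": [0, 0, 0], "turn": [0, 0, 0]}, {"slide": [0, 0, 0], "turn": [0, 0, 0]}]}}

```text
t: 6.97
tool_pos: [0.6386, -0.0246, 0.2428]
orientation: [3.137, 0.162, 0.0]
force: [-5.9, 0.8, 10.9]
opening: 0.0628
```

Call:
{"api": "arm_command", "payload": {"motion": [{"slide": [0, 0, -0.002], "turn": [0, 0, 0]}, {"slide": [0, 0, 0], "turn": [0, 0, 0]}, {"slide": [0, 0, 0], "turn": [0, 0, 0]}, {"slide": [0, 0, 0], "turn": [0, 0, 0]}, {"slide": [0, 0, 0], "turn": [0, 0, 0]}], "gripper": 100}}

```text
t: 7.38
tool_pos: [0.6385, -0.0244, 0.2417]
orientation: [-3.137, -0.162, 0.0]
force: [0.3, 0.7, -0.7]
opening: 0.0903
```

Call:
{"api": "arm_command", "payload": {"motion": [{"slide": [0, 0, 0], "turn": [0, 0, 0]}, {"slide": [0, 0, -0.03], "turn": [0, 0, 0]}, {"slide": [0, 0, -0.08], "turn": [0, 0, 0]}, {"slide": [0, 0, -0.08], "turn": [0, 0, 0]}, {"slide": [0, 0, -0.08], "turn": [0, 0, 0]}]}}

```text
t: 7.8
tool_pos: [0.6382, -0.0244, 0.3516]
orientation: [-3.137, -0.162, 0.001]
force: [0.8, -0.3, 0.4]
opening: 0.0931
```

```bash
python3 - <<'E'
from plan import *
B=(.5800,-.396,-.942)
p,r,s=cur();print(p,s["force"])
# two stage so that IK is fine
plan([((B[0],B[1],.36),B[2])],.036)
E
```

```text
[ 0.63824127 -0.02441184  0.35164419] [ 0.75592517 -0.32909528  0.44713655]
--call 1
{"slide":[-0.022,0.083,-0.002],"turn":[0,0,0.19]},
{"slide":[-0.014,0.084,-0.002],"turn":[0,0,0.19]},
{"slide":[-0.006,0.085,-0.002],"turn":[0,0,0.19]},
{"slide":[0.003,0.086,-0.002],"turn":[0,0,0.19]},
{"slide":[0.01,0.085,-0.002],"turn":[0,0,0.19]},
--call 2
{"slide":[0.018,0.083,-0.001],"turn":[0,0,0.19]},
{"slide":[0.026,0.081,-0.002],"turn":[0,0,0.19]},
{"slide":[0.034,0.079,-0.002],"turn":[0,0,0.19]},
{"slide":[0.041,0.075,-0.002],"turn":[0,0,0.19]},
{"slide":[0.048,0.07,-0.002],"turn":[0,0.001,0.19]},
--call 3
{"slide":[0.055,0.066,-0.002],"turn":[0.001,0,0.19]},
{"slide":[0,0,0],"turn":[0,0,0]},
{"slide":[0,0,0],"turn":[0,0,0]},
{"slide":[0,0,0],"turn":[0,0,0]},
{"slide":[0,0,0],"turn":[0,0,0]},
total calls 3
end [ 0.5801 -0.3959  0.36  ] x [ 5.882e-01 -8.087e-01 -1.000e-04] z [ 0.e+00  1.e-04 -1.e+00]
```

Call:
{"api": "arm_command", "payload": {"motion": [{"slide": [-0.022, 0.083, -0.002], "turn": [0, 0, 0.19]}, {"slide": [-0.014, 0.084, -0.002], "turn": [0, 0, 0.19]}, {"slide": [-0.006, 0.085, -0.002], "turn": [0, 0, 0.19]}, {"slide": [0.003, 0.086, -0.002], "turn": [0, 0, 0.19]}, {"slide": [0.01, 0.085, -0.002], "turn": [0, 0, 0.19]}]}}

```text
t: 8.22
tool_pos: [0.6117, -0.1949, 0.3553]
orientation: [3.086, -0.587, 0.002]
force: [2.1, -0.3, 0.1]
opening: 0.0929
```

Call:
{"api": "arm_command", "payload": {"motion": [{"slide": [0.018, 0.083, -0.001], "turn": [0, 0, 0.19]}, {"slide": [0.026, 0.081, -0.002], "turn": [0, 0, 0.19]}, {"slide": [0.034, 0.079, -0.002], "turn": [0, 0, 0.19]}, {"slide": [0.041, 0.075, -0.002], "turn": [0, 0, 0.19]}, {"slide": [0.048, 0.07, -0.002], "turn": [0, 0, 0.19]}]}}

```text
t: 8.63
tool_pos: [0.5851, -0.3637, 0.3588]
orientation: [2.861, -1.298, 0.001]
force: [0.6, 0.0, -0.2]
opening: 0.0932
```

Call:
{"api": "arm_command", "payload": {"motion": [{"slide": [0.055, 0.066, -0.002], "turn": [0, 0, 0.19]}, {"slide": [0, 0, 0], "turn": [0, 0, 0]}, {"slide": [0, 0, 0], "turn": [0, 0, 0]}, {"slide": [0, 0, 0], "turn": [0, 0, 0]}, {"slide": [0, 0, 0], "turn": [0, 0, 0]}]}}

```text
t: 9.05
tool_pos: [0.5808, -0.3948, 0.3587]
orientation: [-2.801, 1.422, -0.0]
force: [0.4, -0.6, -0.4]
opening: 0.0927
```

```bash
python3 - <<'E'
from ov import *
o=snap("s2")
p=(.6385,-.0245,.103)
cv2.imwrite("pics/h1.png",overlay(o,"top",(226,140,100,80),7,[(p,.033)],""))
cv2.imwrite("pics/h2.png",overlay(o,"side",(220,140,100,100),6,[(p,.033)],""))
crop(o["top"]["pixels"],110,130,330,150,2.4,"pics/h3.png")
E
```

```text
(no output)
```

View pics/h1.png

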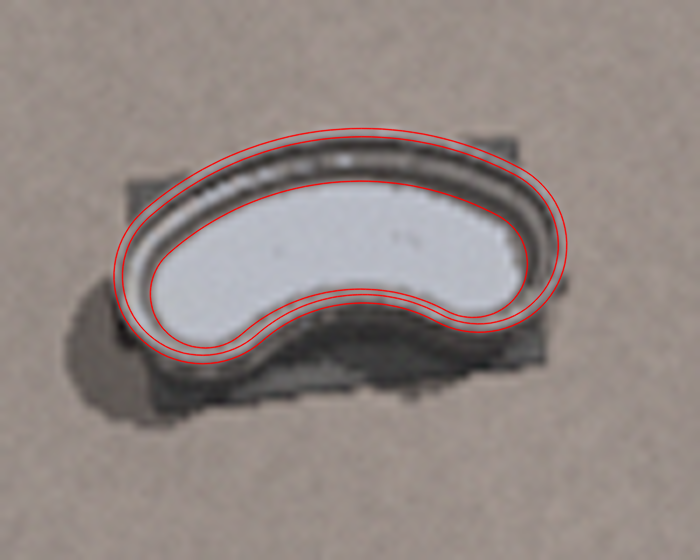

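View pics/h2.png

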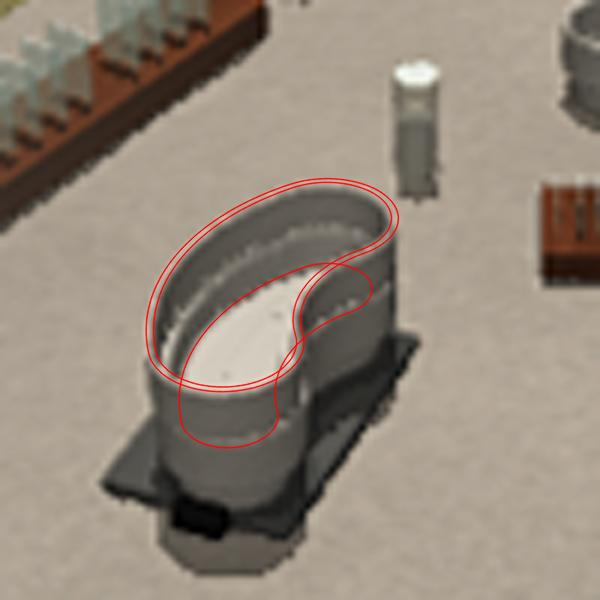

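View pics/h3.png

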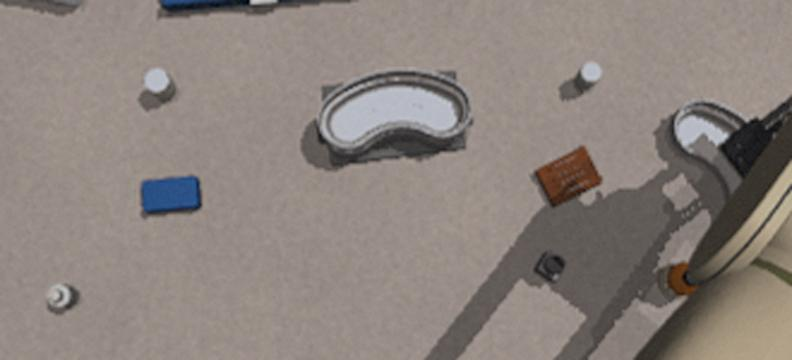

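Call:
{"api": "arm_command", "payload": {"motion": [{"slide": [0, 0, 0.08], "turn": [0, 0, 0]}, {"slide": [0, 0, 0.08], "turn": [0, 0, 0]}, {"slide": [0, 0, 0.08], "turn": [0, 0, 0]}, {"slide": [0, 0, 0.06], "turn": [0, 0, 0]}, {"slide": [0, 0, 0.04], "turn": [0, 0, 0]}]}}

```text
t: 9.57
tool_pos: [0.5799, -0.3939, 0.2186]
orientation: [-2.8, 1.422, 0.007]
force: [0.3, -0.4, -0.4]
opening: 0.0932
```

Call:
{"api": "arm_command", "payload": {"motion": [{"slide": [0, 0, 0.03], "turn": [0, 0, 0]}, {"slide": [0, 0, 0.003], "turn": [0, 0, 0]}, {"slide": [0, 0, 0], "turn": [0, 0, 0]}, {"slide": [0, 0, 0], "turn": [0, 0, 0]}, {"slide": [0, 0, 0], "turn": [0, 0, 0]}]}}

```text
t: 9.98
tool_pos: [0.5812, -0.3964, 0.2115]
orientation: [2.799, -1.425, 0.005]
force: [0.2, -0.3, 1.1]
opening: 0.0929
```

Call:
{"api": "arm_command", "payload": {"motion": [{"slide": [0, 0, 0], "turn": [0, 0, 0]}, {"slide": [0, 0, 0], "turn": [0, 0, 0]}, {"slide": [0, 0, 0], "turn": [0, 0, 0]}, {"slide": [0, 0, 0], "turn": [0, 0, 0]}, {"slide": [0, 0, 0], "turn": [0, 0, 0]}], "gripper": 50, "grip_force": 20}}

```text
t: 10.4
tool_pos: [0.5804, -0.3961, 0.2093]
orientation: [2.799, -1.426, 0.0]
force: [-0.0, 0.5, 0.6]
opening: 0.0645
```

Call:
{"api": "arm_command", "payload": {"motion": [{"slide": [0, 0, 0], "turn": [0, 0, 0]}, {"slide": [0, 0, 0], "turn": [0, 0, 0]}, {"slide": [0, 0, 0], "turn": [0, 0, 0]}, {"slide": [0, 0, 0], "turn": [0, 0, 0]}, {"slide": [0, 0, 0], "turn": [0, 0, 0]}]}}

```text
t: 10.82
tool_pos: [0.5804, -0.396, 0.2092]
orientation: [2.799, -1.426, -0.0]
force: [0.5, 1.0, 1.6]
opening: 0.0628
```

```bash
python3 - <<'E'
from plan import *
p,r,s=cur();print(p,s["force"],s["opening"],r.as_matrix().round(3))
E
```

```text
[ 0.58038931 -0.39603152  0.20924036] [0.47925474 1.03982757 1.62120106] 0.06282068232262704 [[ 0.588 -0.809 -0.   ]
 [-0.809 -0.588 -0.   ]
 [ 0.     0.    -1.   ]]
```

```bash
python3 - <<'E'
from plan import *
plan([((.5804,-.3960,.35),None),((.6385,-.0245,.35),.103)],.033)
E
```

```text
--call 1
{"slide":[0,0,-0.07],"turn":[0,0,0]},
{"slide":[0,0,-0.071],"turn":[0,0,0]},
{"slide":[0,0,-0.07],"turn":[0,0,0]},
{"slide":[0,0,-0.071],"turn":[0,0,0]},
{"slide":[0,0,-0.07],"turn":[0,0,0]},
--call 2
{"slide":[-0.055,-0.055,0],"turn":[0,0,-0.174]},
{"slide":[-0.051,-0.06,0],"turn":[0,0,-0.174]},
{"slide":[-0.045,-0.064,0],"turn":[0,0,-0.174]},
{"slide":[-0.039,-0.068,0],"turn":[0,0,-0.174]},
{"slide":[-0.034,-0.071,0],"turn":[0,0,-0.174]},
--call 3
{"slide":[-0.027,-0.074,0],"turn":[0,0,-0.174]},
{"slide":[-0.02,-0.075,0],"turn":[0,0,-0.174]},
{"slide":[-0.014,-0.077,0],"turn":[0,0,-0.174]},
{"slide":[-0.007,-0.078,0],"turn":[0,0,-0.175]},
{"slide":[0,-0.079,0],"turn":[0,0,-0.174]},
--call 4
{"slide":[0.006,-0.078,0],"turn":[0,0,-0.175]},
{"slide":[0.014,-0.077,0],"turn":[0,0,-0.174]},
{"slide":[0,0,0],"turn":[0,0,0]},
{"slide":[0,0,0],"turn":[0,0,0]},
{"slide":[0,0,0],"turn":[0,0,0]},
total calls 4
end [ 0.6387 -0.0244  0.35  ] x [ 0.9947  0.1028 -0.    ] z [-0. -0. -1.]
```

Call:
{"api": "arm_command", "payload": {"motion": [{"slide": [0, 0, -0.06], "turn": [0, 0, 0]}, {"slide": [0, 0, -0.071], "turn": [0, 0, 0]}, {"slide": [0, 0, -0.08], "turn": [0, 0, 0]}, {"slide": [0, 0, -0.08], "turn": [0, 0, 0]}, {"slide": [0, 0, -0.06], "turn": [0, 0, 0]}]}}

```text
t: 11.23
tool_pos: [0.5806, -0.3961, 0.3523]
orientation: [2.799, -1.425, 0.003]
force: [1.1, -0.2, -1.0]
opening: 0.0626
```

Call:
{"api": "arm_command", "payload": {"motion": [{"slide": [-0.055, -0.055, 0], "turn": [0, 0, -0.174]}, {"slide": [-0.051, -0.06, 0], "turn": [0, 0, -0.174]}, {"slide": [-0.045, -0.064, 0], "turn": [0, 0, -0.174]}, {"slide": [-0.039, -0.068, 0], "turn": [0, 0, -0.174]}, {"slide": [-0.034, -0.071, 0], "turn": [0, 0, -0.174]}]}}

```text
t: 11.65
tool_pos: [0.6043, -0.2397, 0.3491]
orientation: [-3.043, 0.782, 0.001]
force: [0.5, 0.1, -0.9]
opening: 0.0629
```

Call:
{"api": "arm_command", "payload": {"motion": [{"slide": [-0.027, -0.074, 0], "turn": [0, 0, -0.174]}, {"slide": [-0.02, -0.075, 0], "turn": [0, 0, -0.174]}, {"slide": [-0.014, -0.077, 0], "turn": [0, 0, -0.174]}, {"slide": [-0.007, -0.078, 0], "turn": [0, 0, -0.175]}, {"slide": [0, -0.079, 0], "turn": [0, 0, -0.174]}]}}

```text
t: 12.07
tool_pos: [0.6288, -0.0847, 0.3491]
orientation: [-3.14, 0.106, 0.001]
force: [1.1, 0.0, -1.9]
opening: 0.0629
```

Call:
{"api": "arm_command", "payload": {"motion": [{"slide": [0.006, -0.078, 0], "turn": [0, 0, -0.175]}, {"slide": [0.014, -0.077, 0], "turn": [0, 0, -0.174]}, {"slide": [0, 0, 0], "turn": [0, 0, 0]}, {"slide": [0, 0, 0.05], "turn": [0, 0, 0]}, {"slide": [0, 0, 0], "turn": [0, 0, 0]}]}}

```text
t: 12.48
tool_pos: [0.6377, -0.0237, 0.3259]
orientation: [-3.137, -0.163, 0.007]
force: [-0.9, -0.2, -2.7]
opening: 0.0626
```

Call:
{"api": "arm_command", "payload": {"motion": [{"slide": [0, 0, 0.03], "turn": [0, 0, 0]}, {"slide": [0, 0, 0], "turn": [0, 0, 0]}, {"slide": [0, 0, 0], "turn": [0, 0, 0]}, {"slide": [0, 0, 0], "turn": [0, 0, 0]}, {"slide": [0, 0, 0], "turn": [0, 0, 0]}]}}

```text
t: 12.9
tool_pos: [0.6389, -0.0249, 0.3184]
orientation: [3.137, 0.161, 0.002]
force: [0.7, 0.1, -1.4]
opening: 0.0622
```

```bash
python3 - <<'E'
from ov import *
o=snap("s3")
s=robot.read_state(); t=s["tool_pos"]; print(s["opening"],s["force"],t); zb=t[2]-.2092
cv2.imwrite("pics/h2.png",overlay(o,"side",(220,110,100,125),4.5,[((t[0],t[1],.103),zb),((.6385,-.0245,.103),.033)],""))
E
```

```text
0.06271565406683408 [-0.77827409  0.30611456 -1.48746661] [ 0.63890978 -0.02468396  0.31831965]
```

View pics/h2.png

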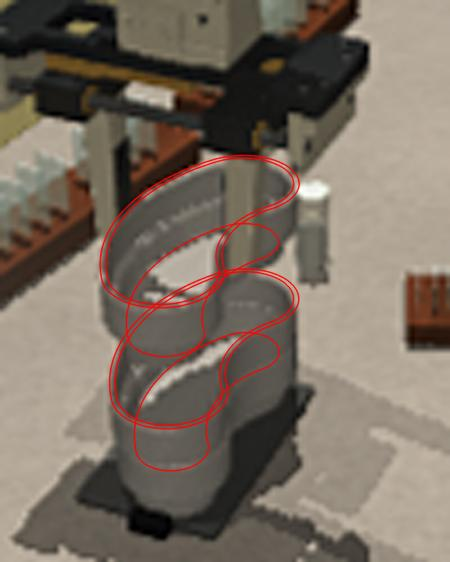

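Call:
{"api": "arm_command", "payload": {"motion": [{"slide": [0, 0, 0.03], "turn": [0, 0, 0]}, {"slide": [0, 0, 0.03], "turn": [0, 0, 0]}, {"slide": [0, 0, 0.02], "turn": [0, 0, 0]}, {"slide": [0, 0, 0.01], "turn": [0, 0, 0]}, {"slide": [0, 0, 0], "turn": [0, 0, 0]}]}}

```text
t: 13.42
tool_pos: [0.6379, -0.0243, 0.279]
orientation: [-3.137, -0.162, 0.006]
force: [-0.2, 0.3, -1.3]
opening: 0.0627
```

Call:
{"api": "arm_command", "payload": {"motion": [{"slide": [0, 0, 0.01], "turn": [0, 0, 0]}, {"slide": [0, 0, 0.01], "turn": [0, 0, 0]}, {"slide": [0, 0, 0.01], "turn": [0, 0, 0]}, {"slide": [0, 0, 0], "turn": [0, 0, 0]}, {"slide": [0, 0, 0], "turn": [0, 0, 0]}]}}

```text
t: 13.83
tool_pos: [0.6386, -0.0244, 0.2693]
orientation: [-3.137, -0.162, 0.001]
force: [-0.2, 0.5, -0.8]
opening: 0.0627
```

Call:
{"api": "arm_command", "payload": {"motion": [{"slide": [0, 0, 0.003], "turn": [0, 0, 0]}, {"slide": [0, 0, 0.003], "turn": [0, 0, 0]}, {"slide": [0, 0, 0.003], "turn": [0, 0, 0]}, {"slide": [0, 0, 0], "turn": [0, 0, 0]}, {"slide": [0, 0, 0], "turn": [0, 0, 0]}]}}

```text
t: 14.25
tool_pos: [0.6389, -0.0244, 0.2672]
orientation: [3.137, 0.162, 0.001]
force: [-2.9, 0.6, 4.6]
opening: 0.0628
```

Call:
{"api": "arm_command", "payload": {"motion": [{"slide": [0, 0, -0.002], "turn": [0, 0, 0]}, {"slide": [0, 0, 0], "turn": [0, 0, 0]}, {"slide": [0, 0, 0], "turn": [0, 0, 0]}, {"slide": [0, 0, 0], "turn": [0, 0, 0]}, {"slide": [0, 0, 0], "turn": [0, 0, 0]}], "gripper": 100}}

```text
t: 14.67
tool_pos: [0.6387, -0.0244, 0.2666]
orientation: [-3.137, -0.162, 0.0]
force: [0.7, -0.3, -0.4]
opening: 0.0908
```

Call:
{"api": "arm_command", "payload": {"motion": [{"slide": [0, 0, 0], "turn": [0, 0, 0]}, {"slide": [0, 0, -0.03], "turn": [0, 0, 0]}, {"slide": [0, 0, -0.08], "turn": [0, 0, 0]}, {"slide": [0, 0, -0.08], "turn": [0, 0, 0]}, {"slide": [0, 0, -0.08], "turn": [0, 0, 0]}]}}

```text
t: 15.08
tool_pos: [0.6384, -0.0244, 0.3765]
orientation: [-3.137, -0.162, 0.001]
force: [0.7, 0.6, -0.3]
opening: 0.093
```

```bash
python3 - <<'E'
from ov import *
o=snap("s4")
tiles=[]
for n,(x,y) in (("top",(176,165)),("top",(135,254)),("top",(355,160)),("top",(339,240)),("side",(190,257)),("side",(252,341)),("side",(290,161)),("side",(347,187))):
    b=(x-20,y-20,40,40); tiles.append(up(o[n]["pixels"],*b,5))
cv2.imwrite("pics/t.png",np.vstack([np.hstack(tiles[:4]),np.hstack(tiles[4:])]))
cv2.imwrite("pics/h2.png",overlay(o,"side",(220,140,100,100),6,[((.6385,-.0245,.103),.058)],""))
E
```

```text
(no output)
```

View pics/t.png

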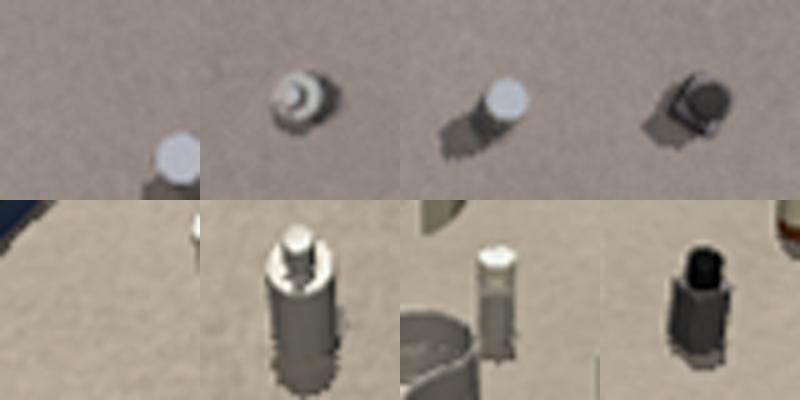

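View pics/s4_top.png

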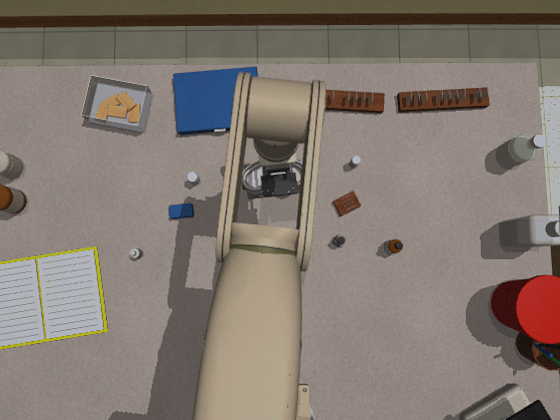

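View pics/h2.png

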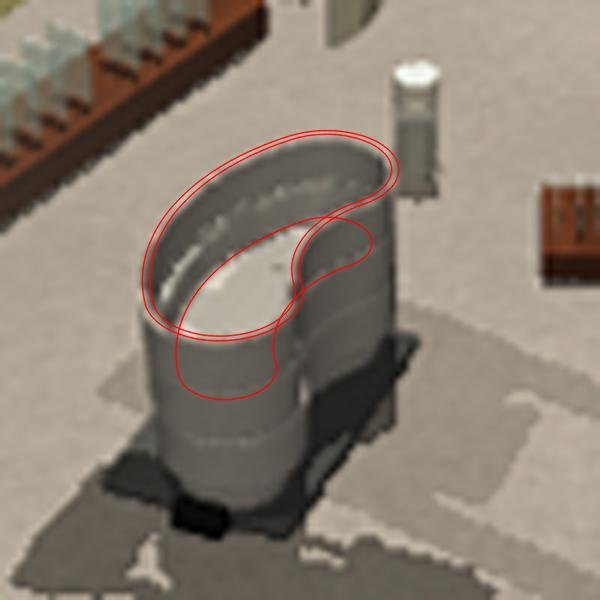

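```bash
cat > cont.py <<'E'
from ov import *
def blob(c,uv,w,lo,hi):
    x,y=uv; g=up(c["pixels"],x-w,y-w,2*w+1,2*w+1,4).astype(float).mean(2)
    m=((g>=lo)&(g<=hi)).astype(np.uint8)
    n,l,st,ce=cv2.connectedComponentsWithStats(m)
    k=min(range(1,n),key=lambda i:np.hypot(*(ce[i]-g.shape[0]/2))-.02*min(st[i][4],2000)) 
    return (ce[k]+.5)/4-.5+[x-w,y-w], st[k][4]/16
E
python3 - <<'E'
from cont import *
o=load("s4")
t=o["top"];s=o["side"]
for nm,uv,w,lo,hi,z in(("jar",(193,178),8,175,255,.054),("vial",(355,160),8,175,255,.056),("pot",(341,240),6,0,62,.056),("can",(133,253),4,190,255,.058)):
    b,a=blob(t,uv,w,lo,hi); print(nm,b.round(2),"diam px",2*np.sqrt(a/np.pi),ray(t,[b],z).round(4))
for nm,uv,w,lo,hi,z in(("vial",(289,152),6,190,255,.056),("can",(251,328),5,200,255,.058),("pot",(347,180),4,0,30,.05)):
    b,a=blob(s,uv,w,lo,hi); print("side",nm,b.round(2),a,ray(s,[b],z).round(4))
tiles=[up(o["top"]["pixels"],x-10,y-10,20,20,10) for x,y in((193,178),(135,254),(355,160),(339,240))]
tiles+=[up(o["side"]["pixels"],x-13,y-20,26,26,200/26) for x,y in((190,257),(252,341),(290,161),(347,187))]
cv2.imwrite("pics/t.png",np.vstack([np.hstack(tiles[:4]),np.hstack(tiles[4:])]))
E
```

```text
jar [191.71 176.12] diam px 8.772195562396647 [[0.6305 0.1811 0.054 ]]
vial [356.12 159.38] diam px 7.0861403137034324 [[ 0.6685 -0.2345  0.056 ]]
pot [338.94 241.02] diam px 8.951788304398697 [[ 0.4625 -0.1853  0.056 ]]
can [137.38 253.12] diam px 0.6307831305050401 [[0.4387 0.3137 0.058 ]]
side vial [289.01 151.77] 22.75 [[ 0.6671 -0.231   0.056 ]]
side can [251.16 328.25] 19.0 [[0.44   0.3276 0.058 ]]
side pot [347.41 180.77] 43.0625 [[ 0.4636 -0.1823  0.05  ]]
```

View pics/t.png

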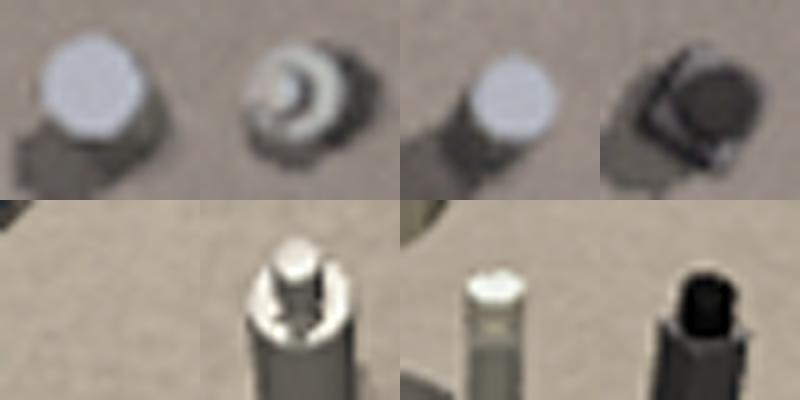

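View pics/s4_side.png

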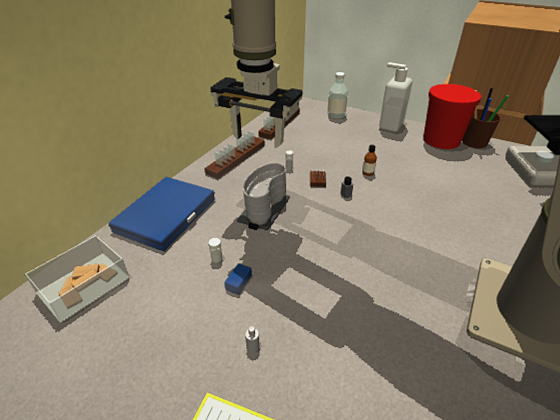

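```bash
python3 - <<'E'
from cont import *
o=load("s4");t=o["top"];s=o["side"]
print(ray(t,[(133.5,252.7)],.058),ray(t,[(134.1,253)],.042),ray(t,[(340.1,239.85)],.056))
b,a=blob(s,(214,243),6,190,255);print(b,a,ray(s,[b],.054))
# can side grip top tile (295-200,258-200)/(200/26)
k=200/26; u=(252-13+95.5/k-.5,321+58.5/k-.5);print(u,ray(s,[u],.058))
u=(347-13+107/k-.5,167+88/k-.5);print(u,ray(s,[u],.056))
c,sn=np.cos(.103),np.sin(.103)
for a in(-.5,-.17,.17,.5):
    x,y=-.085+.085*np.cos(a),.085*np.sin(a); print(a,.6388+c*x-sn*y,-.0244+sn*x+c*y,.103+a)
E
```

```text
[[0.43991039 0.32327725 0.058     ]] [[0.43960701 0.32596034 0.042     ]] [[ 0.46539424 -0.18821756  0.056     ]]
[213.98991935 241.32197581] 77.5 [[0.63003341 0.18210512 0.054     ]]
(250.915, 328.105) [[0.44055032 0.32753766 0.058     ]]
(347.41, 177.94) [[ 0.46587402 -0.1863177   0.056     ]]
-0.5 0.6326396177362499 -0.06600506785295016 -0.397
-0.17 0.6390597728811096 -0.03883026805735389 -0.06700000000000002
0.17 0.6361026251579127 -0.01022169660650041 0.273
0.5 0.6242597119851809 0.015065326618821012 0.603
```

```bash
cat > slots.py <<'E'
from plan import *
def slot(a):
    c,sn=np.cos(.103),np.sin(.103); x,y=-.085+.085*np.cos(a),.085*np.sin(a)
    return (.6388+c*x-sn*y,-.0244+sn*x+c*y,.103+a)
E
python3 - <<'E'
from slots import *
for a in(-.56,-.187,.187,.56): print(np.round(slot(a),4))
y=slot(.56)[2]
plan([((.6303,.1815,.37),y),((.6303,.1815,.2285),None)],.038)
E
```

```text
[ 0.6305 -0.0706 -0.457 ]
[ 0.639  -0.0403 -0.084 ]
[ 0.6357 -0.0088  0.29  ]
[0.6212 0.0192 0.663 ]
--call 1
{"slide":[0.005,-0.086,0.006],"turn":[0.002,-0.004,-0.187]},
{"slide":[0.012,-0.085,0.005],"turn":[0.002,-0.004,-0.187]},
{"slide":[0.021,-0.083,0.006],"turn":[0.002,-0.003,-0.186]},
{"slide":[0.028,-0.082,0.005],"turn":[0.002,-0.004,-0.187]},
{"slide":[0.036,-0.078,0.006],"turn":[0.002,-0.003,-0.186]},
--call 2
{"slide":[0.042,-0.074,0.006],"turn":[0.002,-0.004,-0.187]},
{"slide":[0,0,0.088],"turn":[0,0,0]},
{"slide":[0,0,0.089],"turn":[0,0,0]},
{"slide":[0,0,0.088],"turn":[0,0,0]},
{"slide":[0,0,0.089],"turn":[0,0,0]},
total calls 2
end [0.6303 0.1813 0.2283] x [ 7.881e-01  6.155e-01 -1.000e-04] z [-2.e-04  1.e-04 -1.e+00]
```

Call:
{"api": "arm_command", "payload": {"motion": [{"slide": [0.005, -0.086, 0.005], "turn": [0, 0, -0.187]}, {"slide": [0.012, -0.085, 0.005], "turn": [0, 0, -0.187]}, {"slide": [0.021, -0.083, 0.005], "turn": [0, 0, -0.186]}, {"slide": [0.028, -0.082, 0.005], "turn": [0, 0, -0.187]}, {"slide": [0.036, -0.078, 0.005], "turn": [0, 0, -0.186]}]}}

```text
t: 15.6
tool_pos: [0.63, 0.1489, 0.3651]
orientation: [-3.013, -0.889, -0.0]
force: [0.2, 0.2, 0.2]
opening: 0.093
```

Call:
{"api": "arm_command", "payload": {"motion": [{"slide": [0.042, -0.074, 0.005], "turn": [0, 0, -0.187]}, {"slide": [0, 0, 0.07], "turn": [0, 0, 0]}, {"slide": [0, 0, 0.06], "turn": [0, 0, 0]}, {"slide": [0, 0, 0], "turn": [0, 0, 0]}, {"slide": [0, 0, 0], "turn": [0, 0, 0]}]}}

```text
t: 16.02
tool_pos: [0.6277, 0.1813, 0.3092]
orientation: [-2.97, -1.023, 0.007]
force: [-0.8, -0.0, 0.6]
opening: 0.0928
```

Call:
{"api": "arm_command", "payload": {"motion": [{"slide": [0, 0, 0], "turn": [0, 0, 0]}, {"slide": [0, 0, 0], "turn": [0, 0, 0]}, {"slide": [0, 0, 0], "turn": [0, 0, 0]}, {"slide": [0, 0, 0], "turn": [0, 0, 0]}, {"slide": [0, 0, 0], "turn": [0, 0, 0]}]}}

```text
t: 16.43
tool_pos: [0.6289, 0.1812, 0.3118]
orientation: [2.971, 1.022, 0.002]
force: [0.1, -0.8, 0.2]
opening: 0.093
```

```bash
python3 - <<'E'
from cont import *
from plan import *
o=snap("s5");p,r,s=cur();print(p,r.as_matrix().round(3))
b,a=blob(o["side"],(214,243),6,190,255);print(b,a,ray(o["side"],[b],.054))
E
```

```text
[0.62869933 0.18132536 0.31126831] [[ 0.788  0.615  0.001]
 [ 0.615 -0.788  0.   ]
 [ 0.001  0.    -1.   ]]
[213.9957483  241.32419218] 73.5 [[0.63001808 0.18210453 0.054     ]]
```

View pics/s5_side.png

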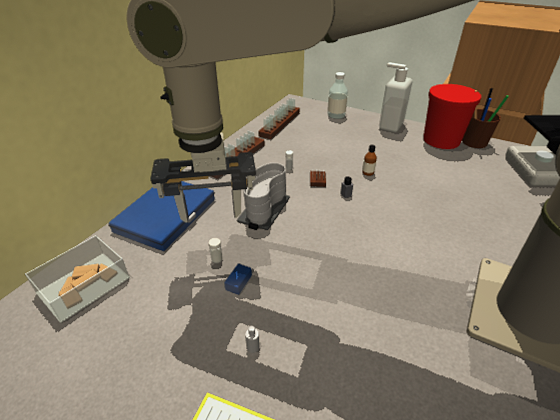

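View pics/s5_top.png

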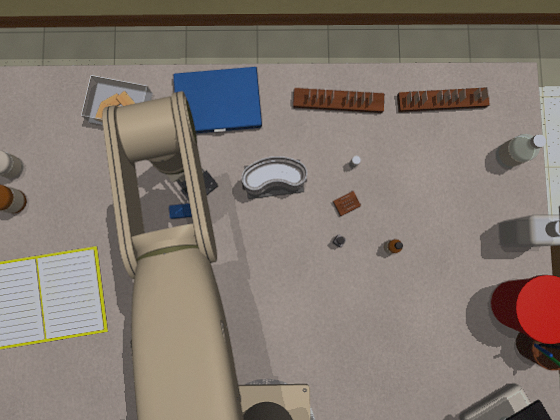

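Call:
{"api": "arm_command", "payload": {"motion": [{"slide": [0.003, 0.002, 0.06], "turn": [0, 0, 0]}, {"slide": [0, 0, 0.07], "turn": [0, 0, 0]}, {"slide": [0, 0, 0.05], "turn": [0, 0, 0]}, {"slide": [0, 0, 0.027], "turn": [0, 0, 0]}, {"slide": [0, 0, 0], "turn": [0, 0, 0]}], "gripper": 60}}

```text
t: 16.95
tool_pos: [0.6286, 0.1812, 0.2244]
orientation: [-2.97, -1.022, 0.009]
force: [-0.1, -0.5, 0.3]
opening: 0.0643
```

Call:
{"api": "arm_command", "payload": {"motion": [{"slide": [0, 0, 0], "turn": [0, 0, 0]}, {"slide": [0, 0, 0], "turn": [0, 0, 0]}, {"slide": [0, 0, 0], "turn": [0, 0, 0]}, {"slide": [0, 0, 0], "turn": [0, 0, 0]}, {"slide": [0, 0, 0], "turn": [0, 0, 0]}], "gripper": 5, "grip_force": 15}}

```text
t: 17.37
tool_pos: [0.6305, 0.1817, 0.2293]
orientation: [2.97, 1.022, 0.003]
force: [0.0, 0.6, 0.1]
opening: 0.0307
```

Call:
{"api": "arm_command", "payload": {"motion": [{"slide": [0, 0, 0], "turn": [0, 0, 0]}, {"slide": [0, 0, 0], "turn": [0, 0, 0]}, {"slide": [0, 0, 0], "turn": [0, 0, 0]}, {"slide": [0, 0, 0], "turn": [0, 0, 0]}, {"slide": [0, 0, 0], "turn": [0, 0, 0]}]}}

```text
t: 17.78
tool_pos: [0.6304, 0.1816, 0.2288]
orientation: [2.97, 1.022, 0.002]
force: [0.6, 0.5, 5.7]
opening: 0.0252
```

```bash
python3 - <<'E'
from slots import *
p,r,s=cur(); print(p,s["opening"],s["force"]); S=slot(.56)
plan([((p[0],p[1],.37),None),((S[0],S[1],.37),S[2])],.036)
E
```

```text
[0.63037206 0.18164219 0.2288148 ] 0.025208415036431234 [0.63400955 0.4739152  5.66136575]
--call 1
{"slide":[0,0,-0.088],"turn":[0,0,0]},
{"slide":[0,0,-0.088],"turn":[0,0,0]},
{"slide":[0,0,-0.089],"turn":[0,0,0]},
{"slide":[0,0,-0.088],"turn":[0,0,0]},
{"slide":[-0.054,0.061,0],"turn":[0,-0.001,0]},
--call 2
{"slide":[-0.053,0.062,0],"turn":[0,0,0]},
{"slide":[-0.054,0.061,0],"turn":[0,-0.001,0]},
{"slide":[-0.053,0.061,0],"turn":[0.001,0,0]},
{"slide":[-0.054,0.061,0],"turn":[0,-0.001,0]},
{"slide":[0,0,0],"turn":[0,0,0]},
total calls 2
end [0.621  0.0192 0.37  ] x [ 7.881e-01  6.155e-01 -2.000e-04] z [-1.e-04 -3.e-04 -1.e+00]
```

Call:
{"api": "arm_command", "payload": {"motion": [{"slide": [0, 0, -0.05], "turn": [0, 0, 0]}, {"slide": [0, 0, -0.08], "turn": [0, 0, 0]}, {"slide": [0, 0, -0.09], "turn": [0, 0, 0]}, {"slide": [0, 0, -0.08], "turn": [0, 0, 0]}, {"slide": [0, 0, -0.053], "turn": [0, 0, 0]}]}}

```text
t: 18.2
tool_pos: [0.6303, 0.1816, 0.3728]
orientation: [2.97, 1.022, 0.005]
force: [0.8, 0.1, 0.4]
opening: 0.0255
```

Call:
{"api": "arm_command", "payload": {"motion": [{"slide": [-0.054, 0.061, 0], "turn": [0, 0, 0]}, {"slide": [-0.054, 0.061, 0], "turn": [0, 0, 0]}, {"slide": [-0.054, 0.061, 0], "turn": [0, 0, 0]}, {"slide": [-0.053, 0.061, 0], "turn": [0, 0, 0]}, {"slide": [-0.053, 0.061, 0], "turn": [0, 0, 0]}]}}

```text
t: 18.62
tool_pos: [0.6201, 0.0181, 0.3686]
orientation: [-2.97, -1.023, 0.001]
force: [0.2, 0.1, -0.6]
opening: 0.0255
```

Call:
{"api": "arm_command", "payload": {"motion": [{"slide": [0, 0, 0], "turn": [0, 0, 0]}, {"slide": [0, 0, 0.05], "turn": [0, 0, 0]}, {"slide": [0, 0, 0.07], "turn": [0, 0, 0]}, {"slide": [0, 0, 0.03], "turn": [0, 0, 0]}, {"slide": [0, 0, 0.01], "turn": [0, 0, 0]}]}}

```text
t: 19.03
tool_pos: [0.6192, 0.0197, 0.3012]
orientation: [-2.968, -1.022, 0.01]
force: [-0.5, 0.1, -1.0]
opening: 0.0255
```

Call:
{"api": "arm_command", "payload": {"motion": [{"slide": [0, 0, 0], "turn": [0, 0, 0]}, {"slide": [0, 0, 0], "turn": [0, 0, 0]}, {"slide": [0, 0, 0.01], "turn": [0, 0, 0]}, {"slide": [0, 0, 0.01], "turn": [0, 0, 0]}, {"slide": [0, 0, 0], "turn": [0, 0, 0]}]}}

```text
t: 19.45
tool_pos: [0.6206, 0.0196, 0.2971]
orientation: [2.97, 1.023, 0.0]
force: [-0.2, 0.4, -0.9]
opening: 0.0257
```

```bash
python3 - <<'E'
from ov import *
from plan import *
o=snap("s6");p,r,s=cur();print(p,s["opening"],s["force"])
crop(o["side"]["pixels"],200,120,120,120,5,"pics/h2.png")
E
```

```text
[0.620624   0.01946059 0.29734871] 0.02548152674011215 [ 0.45587474 -0.16576391 -0.30360484]
```

View pics/h2.png

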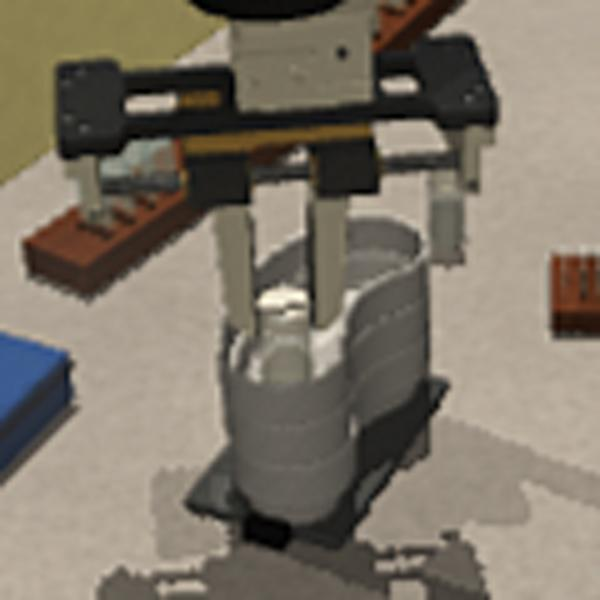

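Call:
{"api": "arm_command", "payload": {"motion": [{"slide": [0, 0, 0.007], "turn": [0, 0, 0]}, {"slide": [0, 0, 0.006], "turn": [0, 0, 0]}, {"slide": [0, 0, 0], "turn": [0, 0, 0]}, {"slide": [0, 0, 0], "turn": [0, 0, 0]}, {"slide": [0, 0, 0], "turn": [0, 0, 0]}]}}

```text
t: 19.97
tool_pos: [0.6206, 0.0194, 0.2919]
orientation: [-2.97, -1.022, 0.0]
force: [0.2, -0.0, -0.7]
opening: 0.0252
```

Call:
{"api": "arm_command", "payload": {"motion": [{"slide": [0, 0, 0], "turn": [0, 0, 0]}, {"slide": [0, 0, 0], "turn": [0, 0, 0]}, {"slide": [0, 0, 0], "turn": [0, 0, 0]}, {"slide": [0, 0, 0], "turn": [0, 0, 0]}, {"slide": [0, 0, 0], "turn": [0, 0, 0]}], "gripper": 50}}

```text
t: 20.38
tool_pos: [0.6207, 0.0194, 0.2921]
orientation: [2.97, 1.022, 0.0]
force: [0.2, -0.0, 0.7]
opening: 0.0463
```

Call:
{"api": "arm_command", "payload": {"motion": [{"slide": [0, 0, -0.03], "turn": [0, 0, 0]}, {"slide": [0, 0, -0.07], "turn": [0, 0, 0]}, {"slide": [0, 0, -0.08], "turn": [0, 0, 0]}, {"slide": [0, 0, -0.04], "turn": [0, 0, 0]}, {"slide": [0, 0, 0], "turn": [0, 0, 0]}]}}

```text
t: 20.8
tool_pos: [0.6219, 0.0194, 0.387]
orientation: [2.967, 1.021, 0.014]
force: [-0.5, 0.1, 0.4]
opening: 0.0465
```

```bash
python3 - <<'E'
from ov import *
from slots import *
o=snap("s7");p,r,s=cur();print(p,s["opening"],s["force"])
crop(o["side"]["pixels"],200,140,100,110,5,"pics/h2.png")
cv2.imwrite("pics/t.png",np.hstack([up(o["side"]["pixels"],x-13,y-20,26,26,200/26) for x,y in((252,341),(290,161),(347,187))]+[up(o["top"]["pixels"],x-10,y-10,20,20,10) for x,y in((135,254),)]))
S=slot(.187)
plan([((.4402,.3255,.37),S[2])],.036)
E
```

```text
[0.6208709  0.0193819  0.38165514] 0.04670069048013859 [ 0.01820054  0.06350711 -0.94094147]
--call 1
{"slide":[0.011,-0.088,0.003],"turn":[0,0,0.075]},
{"slide":[0.009,-0.089,0.003],"turn":[0,-0.001,0.075]},
{"slide":[0.005,-0.088,0.002],"turn":[0,0,0.074]},
{"slide":[0.001,-0.089,0.003],"turn":[0,-0.001,0.075]},
{"slide":[-0.002,-0.089,0.003],"turn":[0,0,0.074]},
--call 2
{"slide":[-0.005,-0.089,0.003],"turn":[0.001,-0.001,0.075]},
{"slide":[-0.008,-0.088,0.002],"turn":[0,0,0.074]},
{"slide":[-0.012,-0.088,0.003],"turn":[0.001,-0.001,0.075]},
{"slide":[-0.015,-0.088,0.003],"turn":[0,0,0.074]},
{"slide":[-0.018,-0.087,0.003],"turn":[0.001,-0.001,0.075]},
total calls 2
end [0.4401 0.3255 0.37  ] x [ 0.9583  0.2859 -0.    ] z [-1.e-04  1.e-04 -1.e+00]
```

View pics/h2.png

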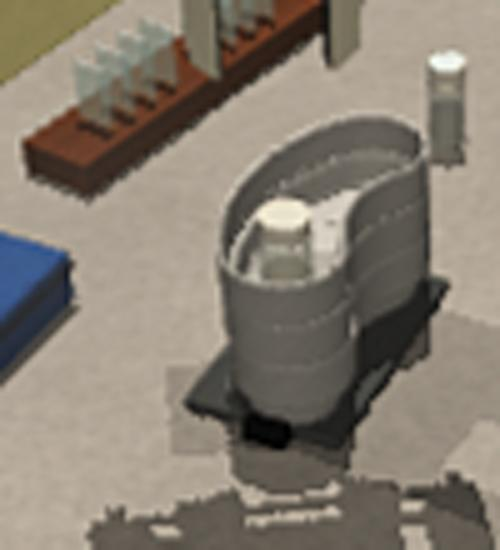

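View pics/t.png

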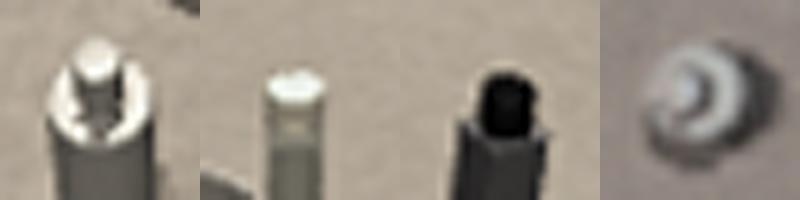

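Jar stands in the left lobe and the others have not moved. Next the canister.

Call:
{"api": "arm_command", "payload": {"motion": [{"slide": [0.011, -0.088, 0.003], "turn": [0, 0, 0.075]}, {"slide": [0.009, -0.089, 0.003], "turn": [0, 0, 0.075]}, {"slide": [0.005, -0.088, 0.002], "turn": [0, 0, 0.074]}, {"slide": [0.001, -0.089, 0.003], "turn": [0, 0, 0.075]}, {"slide": [-0.002, -0.089, 0.003], "turn": [0, 0, 0.074]}]}}

```text
t: 21.32
tool_pos: [0.5286, 0.1733, 0.3725]
orientation: [-3.054, -0.738, 0.005]
force: [1.0, 0.5, -0.3]
opening: 0.0464
```

Call:
{"api": "arm_command", "payload": {"motion": [{"slide": [-0.005, -0.089, 0.003], "turn": [0, 0, 0.075]}, {"slide": [-0.008, -0.088, 0.002], "turn": [0, 0, 0.074]}, {"slide": [-0.012, -0.088, 0.003], "turn": [0, 0, 0.075]}, {"slide": [-0.015, -0.088, 0.003], "turn": [0, 0, 0.074]}, {"slide": [-0.018, -0.087, 0.003], "turn": [0, 0, 0.075]}]}}

```text
t: 21.73
tool_pos: [0.4382, 0.3265, 0.367]
orientation: [3.108, 0.451, -0.004]
force: [-0.1, 1.0, 0.8]
opening: 0.0468
```

Call:
{"api": "arm_command", "payload": {"motion": [{"slide": [0, 0, 0], "turn": [0, 0, 0]}, {"slide": [0, 0, 0.07], "turn": [0, 0, 0]}, {"slide": [0, 0, 0.07], "turn": [0, 0, 0]}, {"slide": [0, 0, 0], "turn": [0, 0, 0]}, {"slide": [0, 0, 0], "turn": [0, 0, 0]}]}}

```text
t: 22.15
tool_pos: [0.4388, 0.3246, 0.3101]
orientation: [3.106, 0.454, -0.009]
force: [-0.6, -0.1, 0.6]
opening: 0.0461
```

```bash
python3 - <<'E'
from ov import *
from slots import *
o=snap("s8");p,r,s=cur();print(p,s["opening"],s["force"],r.as_matrix().round(3)[:,0])
cv2.imwrite("pics/t.png",np.hstack([up(o["side"]["pixels"],212,281,80,80,6)]))
E
```

```text
[0.44021265 0.32527732 0.31359371] 0.04635571126082431 [ 0.81332398 -0.36336378  0.57669294] [0.958 0.286 0.   ]
```

View pics/t.png

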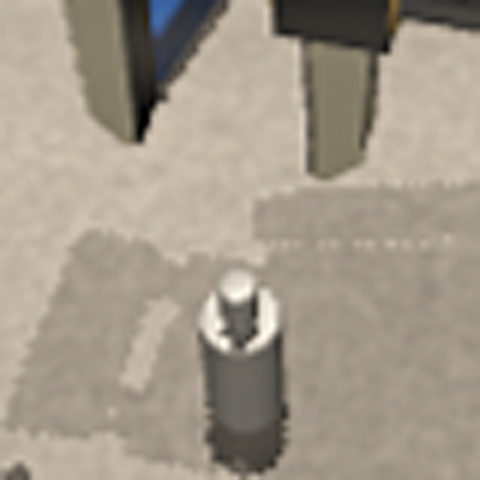

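Call:
{"api": "arm_command", "payload": {"motion": [{"slide": [0, 0, 0.06], "turn": [0, 0, 0]}, {"slide": [0, 0, 0.07], "turn": [0, 0, 0]}, {"slide": [0, 0, 0.05], "turn": [0, 0, 0]}, {"slide": [0, 0, 0.018], "turn": [0, 0, 0]}, {"slide": [0, 0, 0.01], "turn": [0, 0, 0]}]}}

```text
t: 22.67
tool_pos: [0.4401, 0.3253, 0.2296]
orientation: [3.109, 0.453, -0.001]
force: [0.7, 0.3, 0.2]
opening: 0.0465
```

Call:
{"api": "arm_command", "payload": {"motion": [{"slide": [0, 0, 0], "turn": [0, 0, 0]}, {"slide": [0, 0, 0], "turn": [0, 0, 0]}, {"slide": [0, 0, 0], "turn": [0, 0, 0]}, {"slide": [0, 0, 0], "turn": [0, 0, 0]}, {"slide": [0, 0, 0], "turn": [0, 0, 0]}]}}

```text
t: 23.08
tool_pos: [0.4402, 0.3258, 0.2307]
orientation: [-3.108, -0.454, -0.003]
force: [1.4, 0.3, 0.1]
opening: 0.0465
```

Call:
{"api": "arm_command", "payload": {"motion": [{"slide": [0, 0, 0], "turn": [0, 0, 0]}, {"slide": [0, 0, 0], "turn": [0, 0, 0]}, {"slide": [0, 0, 0], "turn": [0, 0, 0]}, {"slide": [0, 0, 0], "turn": [0, 0, 0]}, {"slide": [0, 0, 0], "turn": [0, 0, 0]}], "gripper": 0, "grip_force": 15}}

```text
t: 23.5
tool_pos: [0.4398, 0.3255, 0.2295]
orientation: [3.109, 0.454, -0.0]
force: [0.5, -0.7, -0.0]
opening: 0.0179
```

Call:
{"api": "arm_command", "payload": {"motion": [{"slide": [0, 0, 0], "turn": [0, 0, 0]}, {"slide": [0, 0, 0], "turn": [0, 0, 0]}, {"slide": [0, 0, 0], "turn": [0, 0, 0]}, {"slide": [0, 0, 0], "turn": [0, 0, 0]}, {"slide": [0, 0, 0], "turn": [0, 0, 0]}]}}

```text
t: 23.92
tool_pos: [0.4398, 0.3255, 0.2294]
orientation: [3.109, 0.454, -0.0]
force: [-0.1, -0.8, -1.1]
opening: 0.0114
```

```bash
python3 - <<'E'
from slots import *
p,r,s=cur(); print(p,s["opening"],s["force"]); S=slot(.187)
plan([((p[0],p[1],.38),None),((S[0],S[1],.38),S[2])],.036)
E
```

```text
[0.43975701 0.32546514 0.22942032] 0.011438864327360153 [-0.09542346 -0.80391069 -1.14284796]
--call 1
{"slide":[0,0,-0.075],"turn":[0,0,0]},
{"slide":[0,0,-0.076],"turn":[0,0,0]},
{"slide":[0,0,-0.075],"turn":[0,0,0]},
{"slide":[0,0,-0.075],"turn":[0,0,0]},
{"slide":[0,0,-0.075],"turn":[0,0,0]},
--call 2
{"slide":[0.021,0.086,0],"turn":[0,0,0]},
{"slide":[0.021,0.085,0],"turn":[0,0,0]},
{"slide":[0.021,0.086,0],"turn":[0,0,0]},
{"slide":[0.021,0.085,0],"turn":[0,0,0]},
{"slide":[0.021,0.086,0],"turn":[0,0,0]},
--call 3
{"slide":[0.021,0.085,0],"turn":[0,0,0]},
{"slide":[0.021,0.086,0],"turn":[0,0,0]},
{"slide":[0.021,0.085,0],"turn":[0,0,0]},
{"slide":[0.02,0.086,0],"turn":[0,0,0]},
{"slide":[0.021,0.085,0],"turn":[0,0,0]},
--call 4
{"slide":[0.021,0.086,0],"turn":[0,0,0]},
{"slide":[0,0,0],"turn":[0,0,0]},
{"slide":[0,0,0],"turn":[0,0,0]},
{"slide":[0,0,0],"turn":[0,0,0]},
{"slide":[0,0,0],"turn":[0,0,0]},
total calls 4
end [ 0.6356 -0.0089  0.3798] x [ 9.582e-01  2.859e-01 -2.000e-04] z [-2.e-04 -1.e-04 -1.e+00]
```

Call:
{"api": "arm_command", "payload": {"motion": [{"slide": [0, 0, -0.05], "turn": [0, 0, 0]}, {"slide": [0, 0, -0.08], "turn": [0, 0, 0]}, {"slide": [0, 0, -0.09], "turn": [0, 0, 0]}, {"slide": [0, 0, -0.09], "turn": [0, 0, 0]}, {"slide": [0, 0, -0.066], "turn": [0, 0, 0]}]}}

```text
t: 24.33
tool_pos: [0.44, 0.3256, 0.3834]
orientation: [-3.107, -0.454, -0.004]
force: [0.7, 0.4, 0.4]
opening: 0.0115
```

Call:
{"api": "arm_command", "payload": {"motion": [{"slide": [0.021, 0.086, 0], "turn": [0, 0, 0]}, {"slide": [0.021, 0.085, 0], "turn": [0, 0, 0]}, {"slide": [0.021, 0.086, 0], "turn": [0, 0, 0]}, {"slide": [0.021, 0.085, 0], "turn": [0, 0, 0]}, {"slide": [0.021, 0.086, 0], "turn": [0, 0, 0]}]}}

```text
t: 24.75
tool_pos: [0.5295, 0.1721, 0.3801]
orientation: [-3.108, -0.455, -0.001]
force: [-0.2, -0.2, -1.7]
opening: 0.0115
```

Call:
{"api": "arm_command", "payload": {"motion": [{"slide": [0.021, 0.085, 0], "turn": [0, 0, 0]}, {"slide": [0.021, 0.086, 0], "turn": [0, 0, 0]}, {"slide": [0.021, 0.085, 0], "turn": [0, 0, 0]}, {"slide": [0.02, 0.086, 0], "turn": [0, 0, 0]}, {"slide": [0.021, 0.085, 0], "turn": [0, 0, 0]}]}}

```text
t: 25.17
tool_pos: [0.6183, 0.02, 0.3798]
orientation: [-3.109, -0.454, 0.0]
force: [-0.2, 0.3, -0.3]
opening: 0.0114
```

Call:
{"api": "arm_command", "payload": {"motion": [{"slide": [0.021, 0.086, 0], "turn": [0, 0, 0]}, {"slide": [0, 0, 0], "turn": [0, 0, 0]}, {"slide": [0, 0, 0], "turn": [0, 0, 0]}, {"slide": [0, 0, 0.06], "turn": [0, 0, 0]}, {"slide": [0, 0, 0.05], "turn": [0, 0, 0]}]}}

```text
t: 25.58
tool_pos: [0.6358, -0.0081, 0.3367]
orientation: [3.108, 0.455, 0.004]
force: [0.4, 0.7, -2.3]
opening: 0.0111
```

Call:
{"api": "arm_command", "payload": {"motion": [{"slide": [0, 0, 0.03], "turn": [0, 0, 0]}, {"slide": [0, 0, 0.03], "turn": [0, 0, 0]}, {"slide": [0, 0, 0.03], "turn": [0, 0, 0]}, {"slide": [0, 0, 0], "turn": [0, 0, 0]}, {"slide": [0, 0, 0], "turn": [0, 0, 0]}]}}

```text
t: 26.0
tool_pos: [0.6354, -0.0085, 0.2995]
orientation: [-3.108, -0.455, 0.002]
force: [-0.4, -0.2, -1.2]
opening: 0.0116
```

```bash
python3 - <<'E'
from ov import *
from plan import *
o=snap("s9");p,r,s=cur();print(p,s["opening"],s["force"])
crop(o["side"]["pixels"],200,120,120,120,5,"pics/h2.png")
E
```

```text
[ 0.63600095 -0.00875938  0.30113772] 0.011885515105079706 [ 0.1646423   0.80320438 -0.16359013]
```

View pics/h2.png

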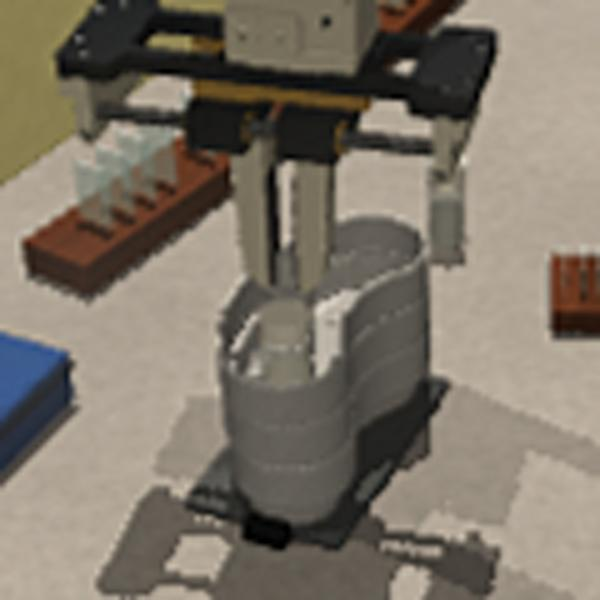

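Call:
{"api": "arm_command", "payload": {"motion": [{"slide": [0, 0, 0.01], "turn": [0, 0, 0]}, {"slide": [0, 0, 0.006], "turn": [0, 0, 0]}, {"slide": [0, 0, 0.004], "turn": [0, 0, 0]}, {"slide": [0, 0, 0], "turn": [0, 0, 0]}, {"slide": [0, 0, 0], "turn": [0, 0, 0]}]}}

```text
t: 26.52
tool_pos: [0.6356, -0.0089, 0.2918]
orientation: [-3.109, -0.454, 0.0]
force: [0.8, 0.3, -0.3]
opening: 0.0117
```

Call:
{"api": "arm_command", "payload": {"motion": [{"slide": [0, 0, 0], "turn": [0, 0, 0]}, {"slide": [0, 0, 0], "turn": [0, 0, 0]}, {"slide": [0, 0, 0], "turn": [0, 0, 0]}, {"slide": [0, 0, 0], "turn": [0, 0, 0]}, {"slide": [0, 0, 0], "turn": [0, 0, 0]}], "gripper": 45}}

```text
t: 26.93
tool_pos: [0.6357, -0.0089, 0.2921]
orientation: [3.109, 0.454, 0.0]
force: [0.1, 0.0, 0.2]
opening: 0.0391
```

Call:
{"api": "arm_command", "payload": {"motion": [{"slide": [0, 0, 0], "turn": [0, 0, 0]}, {"slide": [0, 0, -0.04], "turn": [0, 0, 0]}, {"slide": [0, 0, -0.07], "turn": [0, 0, 0]}, {"slide": [0, 0, -0.08], "turn": [0, 0, 0]}, {"slide": [0, 0, -0.02], "turn": [0, 0, 0]}]}}

```text
t: 27.35
tool_pos: [0.6367, -0.0089, 0.382]
orientation: [3.107, 0.454, 0.011]
force: [1.6, -0.0, 1.0]
opening: 0.0418
```

```bash
python3 - <<'E'
from cont import *
from slots import *
o=snap("s10");p,r,s=cur();print(p,s["opening"],s["force"])
crop(o["side"]["pixels"],200,140,170,110,4.5,"pics/h2.png")
t=o["top"]
b,a=blob(t,(355,160),8,175,255); print("vial",b,2*np.sqrt(a/np.pi),ray(t,[b],.056))
b,a=blob(o["side"],(289,152),6,190,255); print(b,ray(o["side"],[b],.056))
S=slot(-.56)
plan([((.668,-.233,.38),S[2])],.036)
E
```

```text
[ 0.6364849  -0.00893335  0.37936021] 0.041756434960258514 [ 1.02262411 -0.0906769  -1.21263371]
vial [356.10068882 159.40822528] 7.007089263299685 [[ 0.66838985 -0.23446406  0.056     ]]
[289.02527322 151.75887978] [[ 0.66704535 -0.23113198  0.056     ]]
--call 1
{"slide":[-0.012,0.08,0],"turn":[0,-0.002,0.213]},
{"slide":[-0.004,0.081,0],"turn":[0,-0.002,0.214]},
{"slide":[0.005,0.08,0],"turn":[0,-0.002,0.213]},
{"slide":[0.014,0.08,0],"turn":[0,-0.002,0.214]},
{"slide":[0.022,0.078,-0.001],"turn":[0,-0.001,0.213]},
--call 2
{"slide":[0.03,0.075,0],"turn":[0,-0.002,0.214]},
{"slide":[0.038,0.071,0],"turn":[0,-0.001,0.213]},
{"slide":[0,0,0],"turn":[0,0,0]},
{"slide":[0,0,0],"turn":[0,0,0]},
{"slide":[0,0,0],"turn":[0,0,0]},
total calls 2
end [ 0.6678 -0.233   0.38  ] x [ 8.974e-01 -4.413e-01  3.000e-04] z [ 2.e-04 -3.e-04 -1.e+00]
```

View pics/h2.png

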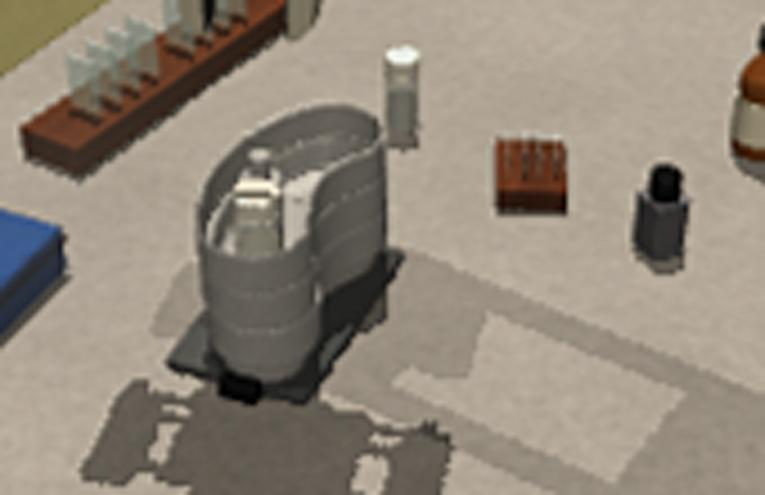

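Call:
{"api": "arm_command", "payload": {"motion": [{"slide": [-0.012, 0.08, 0], "turn": [0, 0, 0.213]}, {"slide": [-0.004, 0.081, 0], "turn": [0, 0, 0.214]}, {"slide": [0.005, 0.08, 0], "turn": [0, 0, 0.213]}, {"slide": [0.014, 0.08, 0], "turn": [0, 0, 0.214]}, {"slide": [0.022, 0.078, 0], "turn": [0, 0, 0.213]}], "gripper": 60}}

```text
t: 27.87
tool_pos: [0.6576, -0.1703, 0.3732]
orientation: [-3.117, 0.389, 0.005]
force: [1.0, 0.6, -0.5]
opening: 0.0552
```

Call:
{"api": "arm_command", "payload": {"motion": [{"slide": [0.03, 0.075, 0], "turn": [0, 0, 0.214]}, {"slide": [0.038, 0.071, 0], "turn": [0, 0, 0.213]}, {"slide": [0, 0, 0], "turn": [0, 0, 0]}, {"slide": [0, 0, 0.08], "turn": [0, 0, 0]}, {"slide": [0, 0, 0.08], "turn": [0, 0, 0]}]}}

```text
t: 28.28
tool_pos: [0.6673, -0.234, 0.312]
orientation: [3.059, -0.713, 0.005]
force: [-0.6, 0.5, -1.1]
opening: 0.056
```

Call:
{"api": "arm_command", "payload": {"motion": [{"slide": [0, 0, 0], "turn": [0, 0, 0]}, {"slide": [0, 0, 0], "turn": [0, 0, 0]}, {"slide": [0, 0, 0], "turn": [0, 0, 0]}, {"slide": [0, 0, 0], "turn": [0, 0, 0]}, {"slide": [0, 0, 0], "turn": [0, 0, 0]}]}}

```text
t: 28.7
tool_pos: [0.6677, -0.233, 0.3147]
orientation: [3.059, -0.711, 0.006]
force: [-0.4, -0.1, -0.4]
opening: 0.0557
```

```bash
python3 - <<'E'
from ov import *
from slots import *
o=snap("s11");p,r,s=cur();print(p,s["opening"],s["force"],r.as_matrix().round(3)[:,0])
crop(o["side"]["pixels"],220,100,120,100,6,"pics/h2.png")
crop(o["top"]["pixels"],120,140,220,130,3.6,"pics/h3.png")
E
```

```text
[ 0.66750155 -0.23297873  0.31410797] 0.05563465169301398 [-0.4513297   0.38576248  0.32860057] [ 0.898 -0.441  0.003]
```

View pics/h2.png

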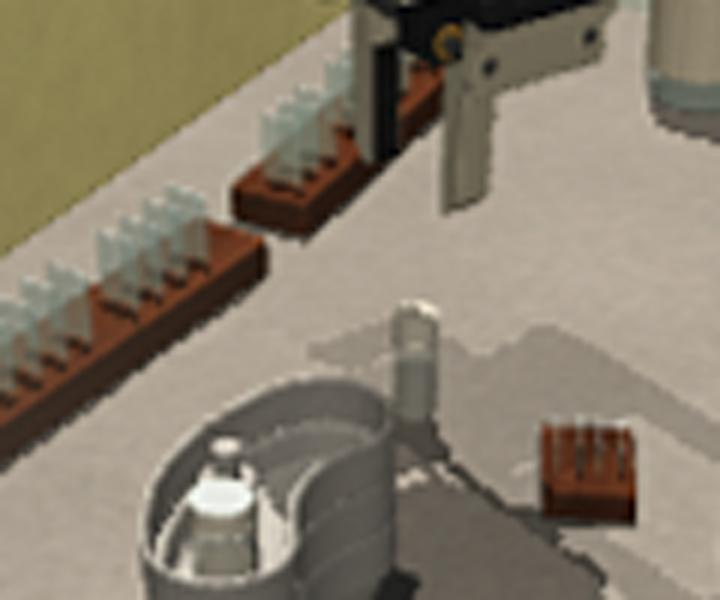

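View pics/h3.png

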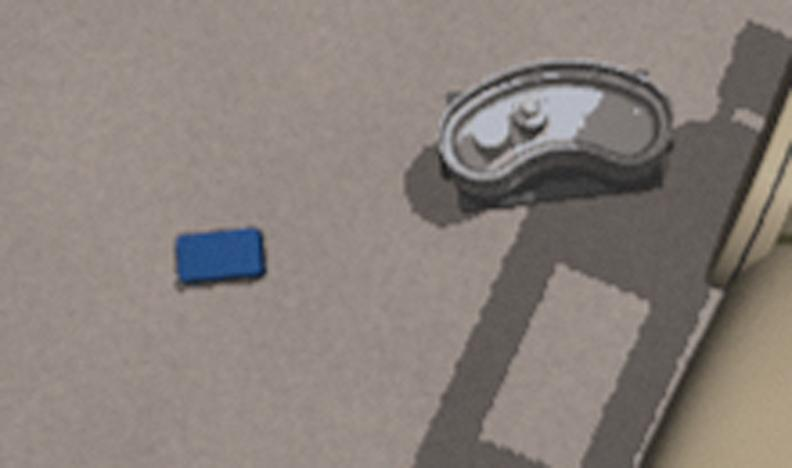

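Call:
{"api": "arm_command", "payload": {"motion": [{"slide": [0, 0, 0.06], "turn": [0, 0, 0]}, {"slide": [0, 0, 0.07], "turn": [0, 0, 0]}, {"slide": [0, 0, 0.05], "turn": [0, 0, 0]}, {"slide": [0, 0, 0.02], "turn": [0, 0, 0]}, {"slide": [0, 0, 0.012], "turn": [0, 0, 0]}]}}

```text
t: 29.22
tool_pos: [0.6665, -0.2327, 0.2258]
orientation: [-3.06, 0.711, 0.003]
force: [0.3, 0.3, 0.1]
opening: 0.0556
```

Call:
{"api": "arm_command", "payload": {"motion": [{"slide": [0, 0, 0], "turn": [0, 0, 0]}, {"slide": [0, 0, 0], "turn": [0, 0, 0]}, {"slide": [0, 0, 0], "turn": [0, 0, 0]}, {"slide": [0, 0, 0], "turn": [0, 0, 0]}, {"slide": [0, 0, 0], "turn": [0, 0, 0]}]}}

```text
t: 29.63
tool_pos: [0.6675, -0.2332, 0.2286]
orientation: [3.06, -0.712, 0.003]
force: [0.8, 0.4, 0.1]
opening: 0.0557
```

Call:
{"api": "arm_command", "payload": {"motion": [{"slide": [0, 0, 0], "turn": [0, 0, 0]}, {"slide": [0, 0, 0], "turn": [0, 0, 0]}, {"slide": [0, 0, 0], "turn": [0, 0, 0]}, {"slide": [0, 0, 0], "turn": [0, 0, 0]}, {"slide": [0, 0, 0], "turn": [0, 0, 0]}], "gripper": 0, "grip_force": 15}}

```text
t: 30.05
tool_pos: [0.6669, -0.233, 0.2271]
orientation: [-3.06, 0.712, 0.0]
force: [0.1, 0.3, -1.0]
opening: 0.0272
```

Call:
{"api": "arm_command", "payload": {"motion": [{"slide": [0, 0, 0], "turn": [0, 0, 0]}, {"slide": [0, 0, 0], "turn": [0, 0, 0]}, {"slide": [0, 0, 0], "turn": [0, 0, 0]}, {"slide": [0, 0, 0], "turn": [0, 0, 0]}, {"slide": [0, 0, 0], "turn": [0, 0, 0]}]}}

```text
t: 30.47
tool_pos: [0.6669, -0.233, 0.2271]
orientation: [-3.06, 0.712, 0.0]
force: [0.7, 0.5, -0.1]
opening: 0.0222
```

```bash
python3 - <<'E'
from slots import *
p,r,s=cur(); print(p,s["opening"],s["force"]); S=slot(-.56)
plan([((p[0],p[1],.38),None),((S[0],S[1],.38),S[2])],.036)
E
```

```text
[ 0.66694228 -0.23296075  0.22706147] 0.02217873871022258 [ 0.67144253  0.54651032 -0.14226182]
--call 1
{"slide":[0,0,-0.076],"turn":[0,0,0]},
{"slide":[0,0,-0.077],"turn":[0,0,0]},
{"slide":[0,0,-0.076],"turn":[0,0,0]},
{"slide":[0,0,-0.077],"turn":[0,0,0]},
{"slide":[0,0,-0.076],"turn":[0,0,0]},
--call 2
{"slide":[-0.052,-0.065,0],"turn":[0,0,0]},
{"slide":[-0.052,-0.065,0],"turn":[0,0,0]},
{"slide":[-0.052,-0.064,0],"turn":[0,0,0]},
{"slide":[-0.053,-0.065,0],"turn":[0,0,0]},
{"slide":[-0.052,-0.065,0],"turn":[0,0,0]},
total calls 2
end [ 0.6305 -0.0706  0.3799] x [ 8.974e-01 -4.412e-01 -1.000e-04] z [-1.e-04  1.e-04 -1.e+00]
```

Call:
{"api": "arm_command", "payload": {"motion": [{"slide": [0, 0, -0.05], "turn": [0, 0, 0]}, {"slide": [0, 0, -0.08], "turn": [0, 0, 0]}, {"slide": [0, 0, -0.09], "turn": [0, 0, 0]}, {"slide": [0, 0, -0.09], "turn": [0, 0, 0]}, {"slide": [0, 0, -0.072], "turn": [0, 0, 0]}]}}

```text
t: 30.88
tool_pos: [0.667, -0.233, 0.3832]
orientation: [3.06, -0.711, 0.004]
force: [-0.0, -0.9, 0.5]
opening: 0.0219
```

Call:
{"api": "arm_command", "payload": {"motion": [{"slide": [-0.052, -0.065, 0], "turn": [0, 0, 0]}, {"slide": [-0.052, -0.065, 0], "turn": [0, 0, 0]}, {"slide": [-0.052, -0.064, 0], "turn": [0, 0, 0]}, {"slide": [-0.053, -0.065, 0], "turn": [0, 0, 0]}, {"slide": [-0.052, -0.065, 0], "turn": [0, 0, 0]}]}}

```text
t: 31.3
tool_pos: [0.6298, -0.0693, 0.38]
orientation: [-3.06, 0.712, -0.0]
force: [0.1, 0.7, -1.2]
opening: 0.0221
```

Call:
{"api": "arm_command", "payload": {"motion": [{"slide": [0, 0, 0], "turn": [0, 0, 0]}, {"slide": [0, 0, 0.06], "turn": [0, 0, 0]}, {"slide": [0, 0, 0.06], "turn": [0, 0, 0]}, {"slide": [0, 0, 0.05], "turn": [0, 0, 0]}, {"slide": [0, 0, 0.03], "turn": [0, 0, 0]}]}}

```text
t: 31.72
tool_pos: [0.6297, -0.0706, 0.2971]
orientation: [3.06, -0.711, -0.005]
force: [-0.6, 0.6, -0.7]
opening: 0.0219
```

Call:
{"api": "arm_command", "payload": {"motion": [{"slide": [0, 0, 0], "turn": [0, 0, 0]}, {"slide": [0, 0, 0], "turn": [0, 0, 0]}, {"slide": [0, 0, 0], "turn": [0, 0, 0]}, {"slide": [0, 0, 0], "turn": [0, 0, 0]}, {"slide": [0, 0, 0], "turn": [0, 0, 0]}]}}

```text
t: 32.13
tool_pos: [0.6311, -0.0708, 0.3018]
orientation: [-3.06, 0.712, -0.004]
force: [-1.5, 0.6, -0.5]
opening: 0.0218
```

```bash
python3 - <<'E'
from ov import *
from plan import *
o=snap("s12");p,r,s=cur();print(p,s["opening"],s["force"])
crop(o["side"]["pixels"],200,120,120,120,5,"pics/h2.png")
E
```

```text
[ 0.63083195 -0.07072856  0.30114536] 0.02131807658493853 [-0.15775141  0.00235358 -0.91712925]
```

View pics/h2.png

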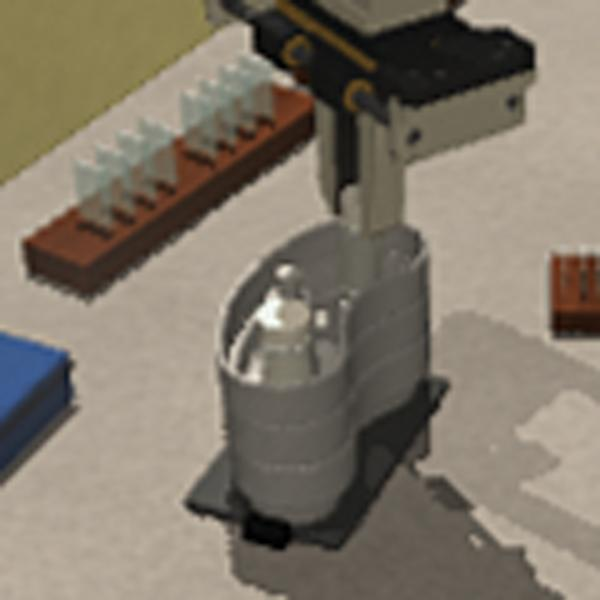

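Inside the rim; lowering about 10 mm and releasing.

Call:
{"api": "arm_command", "payload": {"motion": [{"slide": [0, 0, 0.01], "turn": [0, 0, 0]}, {"slide": [0, 0, 0.008], "turn": [0, 0, 0]}, {"slide": [0, 0, 0.006], "turn": [0, 0, 0]}, {"slide": [0, 0, 0], "turn": [0, 0, 0]}, {"slide": [0, 0, 0], "turn": [0, 0, 0]}]}}

```text
t: 32.65
tool_pos: [0.6303, -0.0706, 0.2897]
orientation: [3.06, -0.712, -0.002]
force: [-0.5, 0.2, -1.0]
opening: 0.0218
```

Call:
{"api": "arm_command", "payload": {"motion": [{"slide": [0, 0, 0.002], "turn": [0, 0, 0]}, {"slide": [0, 0, 0], "turn": [0, 0, 0]}, {"slide": [0, 0, 0], "turn": [0, 0, 0]}, {"slide": [0, 0, 0], "turn": [0, 0, 0]}, {"slide": [0, 0, 0], "turn": [0, 0, 0]}]}}

```text
t: 33.07
tool_pos: [0.6305, -0.0706, 0.2897]
orientation: [-3.06, 0.712, -0.0]
force: [0.6, 0.5, -1.2]
opening: 0.0214
```

Call:
{"api": "arm_command", "payload": {"motion": [{"slide": [0, 0, 0], "turn": [0, 0, 0]}, {"slide": [0, 0, 0], "turn": [0, 0, 0]}, {"slide": [0, 0, 0], "turn": [0, 0, 0]}, {"slide": [0, 0, 0], "turn": [0, 0, 0]}, {"slide": [0, 0, 0], "turn": [0, 0, 0]}], "gripper": 45}}

```text
t: 33.48
tool_pos: [0.6305, -0.0706, 0.2896]
orientation: [-3.06, 0.712, -0.0]
force: [0.9, 0.9, -1.1]
opening: 0.0413
```

Call:
{"api": "arm_command", "payload": {"motion": [{"slide": [0, 0, 0], "turn": [0, 0, 0]}, {"slide": [0, 0, -0.04], "turn": [0, 0, 0]}, {"slide": [0, 0, -0.07], "turn": [0, 0, 0]}, {"slide": [0, 0, -0.08], "turn": [0, 0, 0]}, {"slide": [0, 0, -0.03], "turn": [0, 0, 0]}]}}

```text
t: 33.9
tool_pos: [0.6313, -0.0707, 0.3827]
orientation: [-3.06, 0.711, -0.009]
force: [0.2, 0.1, 1.7]
opening: 0.0419
```

```bash
python3 - <<'E'
from cont import *
from slots import *
o=snap("s13");p,r,s=cur();print(p,s["opening"],s["force"])
crop(o["side"]["pixels"],200,140,170,110,4.5,"pics/h2.png")
crop(o["top"]["pixels"],320,220,40,40,10,"pics/h3.png")
S=slot(-.187)
plan([((.4656,-.1873,.38),S[2])],.036)
E
```

```text
[ 0.6314453  -0.07077759  0.38156941] 0.04157922426470349 [-0.38338643 -0.34995582  0.12093075]
--call 1
{"slide":[-0.041,0.074,0],"turn":[0,-0.002,-0.124]},
{"slide":[-0.045,0.071,0.001],"turn":[0,-0.002,-0.124]},
{"slide":[-0.049,0.069,0],"turn":[0,-0.002,-0.124]},
{"slide":[-0.054,0.065,0],"turn":[0,-0.003,-0.125]},
{"slide":[-0.057,0.062,0.001],"turn":[0,-0.002,-0.124]},
--call 2
{"slide":[-0.062,0.058,0],"turn":[-0.001,-0.003,-0.125]},
{"slide":[0,0,0],"turn":[0,0,0]},
{"slide":[0,0,0],"turn":[0,0,0]},
{"slide":[0,0,0],"turn":[0,0,0]},
{"slide":[0,0,0],"turn":[0,0,0]},
total calls 2
end [ 0.4655 -0.1872  0.3801] x [ 0.9965 -0.0839 -0.    ] z [-0. -0. -1.]
```

View pics/h2.png

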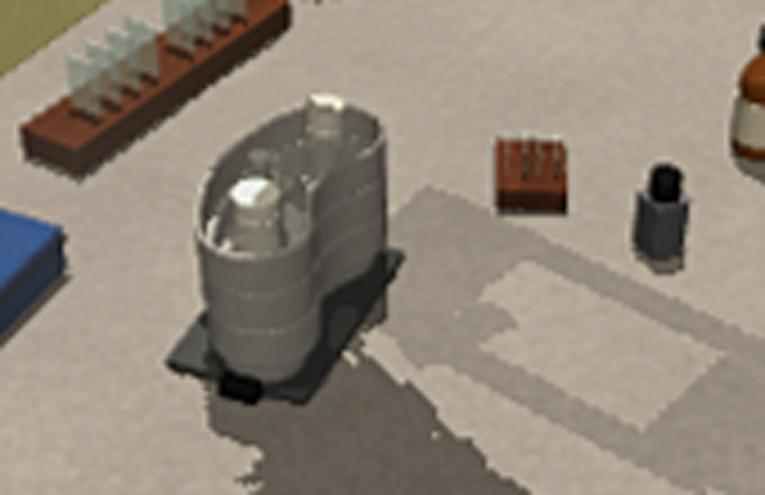

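View pics/h3.png

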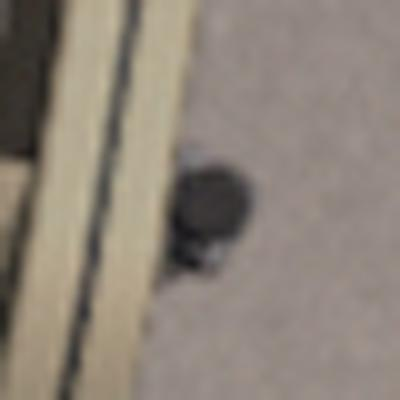

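```bash
python3 - <<'E'
from slots import *
plan([((.4656,-.1873,.38),-.694)],.036)
E
```

```text
--call 1
{"slide":[-0.041,0.074,0],"turn":[-0.001,-0.002,0.079]},
{"slide":[-0.037,0.076,0.001],"turn":[-0.001,-0.002,0.079]},
{"slide":[-0.035,0.077,0],"turn":[-0.001,-0.002,0.079]},
{"slide":[-0.031,0.078,0],"turn":[-0.001,-0.002,0.079]},
{"slide":[-0.029,0.08,0.001],"turn":[-0.001,-0.002,0.079]},
--call 2
{"slide":[-0.025,0.08,0.001],"turn":[0,-0.003,0.079]},
{"slide":[0,0,0],"turn":[0,0,0]},
{"slide":[0,0,0],"turn":[0,0,0]},
{"slide":[0,0,0],"turn":[0,0,0]},
{"slide":[0,0,0],"turn":[0,0,0]},
total calls 2
end [ 0.4657 -0.1873  0.3798] x [ 7.687e-01 -6.396e-01 -1.000e-04] z [ 0.e+00  2.e-04 -1.e+00]
```

Call:
{"api": "arm_command", "payload": {"motion": [{"slide": [-0.041, 0.074, 0], "turn": [0, 0, 0.079]}, {"slide": [-0.037, 0.076, 0], "turn": [0, 0, 0.079]}, {"slide": [-0.035, 0.077, 0], "turn": [0, 0, 0.079]}, {"slide": [-0.031, 0.078, 0], "turn": [0, 0, 0.079]}, {"slide": [-0.029, 0.08, 0], "turn": [0, 0, 0.079]}], "gripper": 60}}

```text
t: 34.42
tool_pos: [0.4904, -0.1681, 0.3751]
orientation: [-2.974, 1.012, 0.005]
force: [-0.1, -0.9, -0.2]
opening: 0.0557
```

Call:
{"api": "arm_command", "payload": {"motion": [{"slide": [-0.025, 0.08, 0], "turn": [0, 0, 0.079]}, {"slide": [0, 0, 0], "turn": [0, 0, 0]}, {"slide": [0, 0, 0.08], "turn": [0, 0, 0]}, {"slide": [0, 0, 0.08], "turn": [0, 0, 0]}, {"slide": [0, 0, 0], "turn": [0, 0, 0]}]}}

```text
t: 34.83
tool_pos: [0.462, -0.1858, 0.3056]
orientation: [-2.953, 1.068, 0.018]
force: [-0.9, 0.7, -1.8]
opening: 0.0554
```

Call:
{"api": "arm_command", "payload": {"motion": [{"slide": [0, 0, 0], "turn": [0, 0, 0]}, {"slide": [0, 0, 0], "turn": [0, 0, 0]}, {"slide": [0, 0, 0], "turn": [0, 0, 0]}, {"slide": [0, 0, 0], "turn": [0, 0, 0]}, {"slide": [0, 0, 0], "turn": [0, 0, 0]}]}}

```text
t: 35.25
tool_pos: [0.4653, -0.1873, 0.3151]
orientation: [2.954, -1.068, 0.004]
force: [-0.5, -0.6, 0.6]
opening: 0.0558
```

```bash
python3 - <<'E'
from ov import *
from slots import *
o=snap("s14");p,r,s=cur();print(p,s["opening"],s["force"],r.as_matrix().round(3)[:,0])
crop(o["side"]["pixels"],290,110,120,100,6,"pics/h2.png")
crop(o["top"]["pixels"],220,140,110,80,7,"pics/h3.png")
E
```

```text
[ 0.46505071 -0.18717953  0.31449942] 0.05576842407004267 [ 0.29659223 -0.05591289  1.0016396 ] [ 0.769 -0.639  0.001]
```

View pics/h2.png

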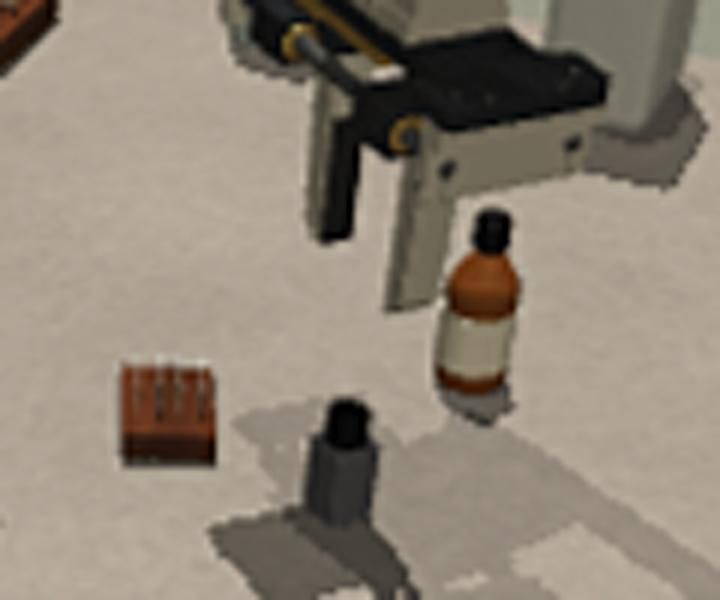

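View pics/h3.png

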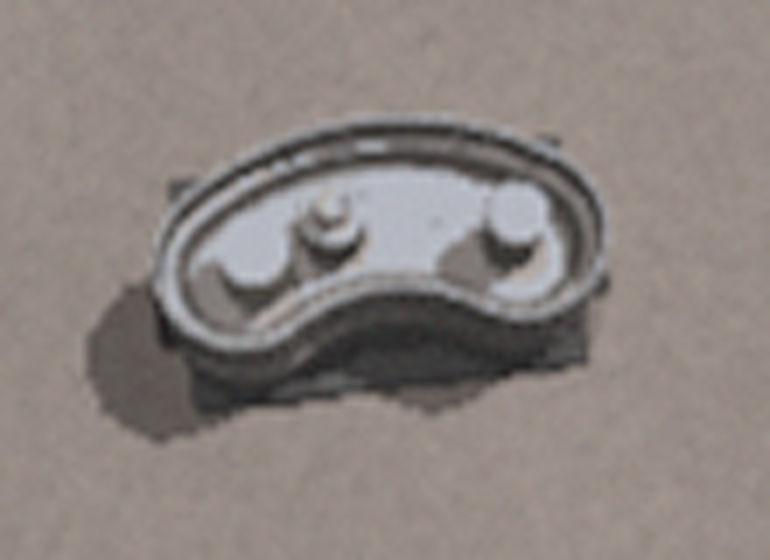

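Call:
{"api": "arm_command", "payload": {"motion": [{"slide": [0, 0, 0.06], "turn": [0, 0, 0]}, {"slide": [0, 0, 0.07], "turn": [0, 0, 0]}, {"slide": [0, 0, 0.05], "turn": [0, 0, 0]}, {"slide": [0, 0, 0.02], "turn": [0, 0, 0]}, {"slide": [0, 0, 0.01], "turn": [0, 0, 0]}]}}

```text
t: 35.77
tool_pos: [0.4641, -0.1868, 0.2282]
orientation: [-2.954, 1.068, 0.004]
force: [0.3, -0.3, -0.1]
opening: 0.0558
```

Call:
{"api": "arm_command", "payload": {"motion": [{"slide": [0, 0, 0], "turn": [0, 0, 0]}, {"slide": [0, 0, 0], "turn": [0, 0, 0]}, {"slide": [0, 0, 0], "turn": [0, 0, 0]}, {"slide": [0, 0, 0], "turn": [0, 0, 0]}, {"slide": [0, 0, 0], "turn": [0, 0, 0]}]}}

```text
t: 36.18
tool_pos: [0.4651, -0.1873, 0.2306]
orientation: [2.954, -1.068, 0.003]
force: [-0.4, 0.3, 0.7]
opening: 0.0556
```

Call:
{"api": "arm_command", "payload": {"motion": [{"slide": [0, 0, 0], "turn": [0, 0, 0]}, {"slide": [0, 0, 0], "turn": [0, 0, 0]}, {"slide": [0, 0, 0], "turn": [0, 0, 0]}, {"slide": [0, 0, 0], "turn": [0, 0, 0]}, {"slide": [0, 0, 0], "turn": [0, 0, 0]}], "gripper": 0, "grip_force": 15}}

```text
t: 36.6
tool_pos: [0.4647, -0.1871, 0.2295]
orientation: [-2.954, 1.068, 0.0]
force: [-0.8, 0.1, -0.0]
opening: 0.0274
```

Call:
{"api": "arm_command", "payload": {"motion": [{"slide": [0, 0, 0], "turn": [0, 0, 0]}, {"slide": [0, 0, 0], "turn": [0, 0, 0]}, {"slide": [0, 0, 0], "turn": [0, 0, 0]}, {"slide": [0, 0, 0], "turn": [0, 0, 0]}, {"slide": [0, 0, 0], "turn": [0, 0, 0]}]}}

```text
t: 37.02
tool_pos: [0.4647, -0.1871, 0.2295]
orientation: [-2.954, 1.068, 0.0]
force: [0.9, 0.1, -0.0]
opening: 0.0199
```

```bash
python3 - <<'E'
from slots import *
p,r,s=cur(); print(p,s["opening"],s["force"]); S=slot(-.187)
plan([((p[0],p[1],.38),None),((S[0],S[1],.38),S[2])],.036)
E
```

```text
[ 0.46466397 -0.18707886  0.22945283] 0.01987320720745888 [ 0.8753023   0.07285631 -0.00108622]
--call 1
{"slide":[0,0,-0.075],"turn":[0,0,0]},
{"slide":[0,0,-0.076],"turn":[0,0,0]},
{"slide":[0,0,-0.075],"turn":[0,0,0]},
{"slide":[0,0,-0.075],"turn":[0,0,0]},
{"slide":[0,0,-0.075],"turn":[0,0,0]},
--call 2
{"slide":[0.014,-0.08,0],"turn":[0,0,-0.174]},
{"slide":[0.022,-0.079,0],"turn":[0,0,-0.174]},
{"slide":[0.027,-0.076,0],"turn":[0,0,-0.174]},
{"slide":[0.035,-0.074,0],"turn":[0,0,-0.174]},
{"slide":[0.041,-0.07,0],"turn":[0,0,-0.175]},
--call 3
{"slide":[0.046,-0.067,0],"turn":[0,0,-0.174]},
{"slide":[0.053,-0.062,0],"turn":[0,0,-0.175]},
{"slide":[0,0,0],"turn":[0,0,0]},
{"slide":[0,0,0],"turn":[0,0,0]},
{"slide":[0,0,0],"turn":[0,0,0]},
total calls 3
end [ 0.639  -0.0403  0.3798] x [ 9.965e-01 -8.390e-02 -2.000e-04] z [-1.e-04  1.e-04 -1.e+00]
```

Call:
{"api": "arm_command", "payload": {"motion": [{"slide": [0, 0, -0.05], "turn": [0, 0, 0]}, {"slide": [0, 0, -0.08], "turn": [0, 0, 0]}, {"slide": [0, 0, -0.09], "turn": [0, 0, 0]}, {"slide": [0, 0, -0.09], "turn": [0, 0, 0]}, {"slide": [0, 0, -0.066], "turn": [0, 0, 0]}]}}

```text
t: 37.43
tool_pos: [0.4648, -0.1872, 0.3832]
orientation: [2.954, -1.068, 0.004]
force: [0.2, 0.6, -0.6]
opening: 0.0198
```

Call:
{"api": "arm_command", "payload": {"motion": [{"slide": [0.014, -0.08, 0], "turn": [0, 0, -0.174]}, {"slide": [0.022, -0.079, 0], "turn": [0, 0, -0.174]}, {"slide": [0.027, -0.076, 0], "turn": [0, 0, -0.174]}, {"slide": [0.035, -0.074, 0], "turn": [0, 0, -0.174]}, {"slide": [0.041, -0.07, 0], "turn": [0, 0, -0.175]}]}}

```text
t: 37.85
tool_pos: [0.5902, -0.0812, 0.3799]
orientation: [3.116, -0.399, 0.0]
force: [-0.8, -0.6, -0.3]
opening: 0.0195
```

Call:
{"api": "arm_command", "payload": {"motion": [{"slide": [0.046, -0.067, 0], "turn": [0, 0, -0.174]}, {"slide": [0.053, -0.062, 0], "turn": [0, 0, -0.175]}, {"slide": [0, 0, 0], "turn": [0, 0, 0]}, {"slide": [0, 0, 0], "turn": [0, 0, 0]}, {"slide": [0, 0, 0.05], "turn": [0, 0, 0]}]}}

```text
t: 38.27
tool_pos: [0.6402, -0.0405, 0.364]
orientation: [3.138, -0.132, 0.01]
force: [1.0, -1.0, 0.4]
opening: 0.0197
```

Call:
{"api": "arm_command", "payload": {"motion": [{"slide": [0, 0, 0.05], "turn": [0, 0, 0]}, {"slide": [0, 0, 0.05], "turn": [0, 0, 0]}, {"slide": [0, 0, 0.03], "turn": [0, 0, 0]}, {"slide": [0, 0, 0.015], "turn": [0, 0, 0]}, {"slide": [0, 0, 0], "turn": [0, 0, 0]}]}}

```text
t: 38.68
tool_pos: [0.6381, -0.0408, 0.3003]
orientation: [-3.139, 0.134, 0.005]
force: [-1.2, 0.0, -0.6]
opening: 0.0192
```

```bash
python3 - <<'E'
from ov import *
from plan import *
o=snap("s15");p,r,s=cur();print(p,s["opening"],s["force"])
crop(o["side"]["pixels"],200,120,120,120,5,"pics/h2.png")
E
```

```text
[ 0.63913699 -0.04072797  0.30297862] 0.019637402886665364 [ 0.89412049  0.18259514 -0.26429319]
```

View pics/h2.png

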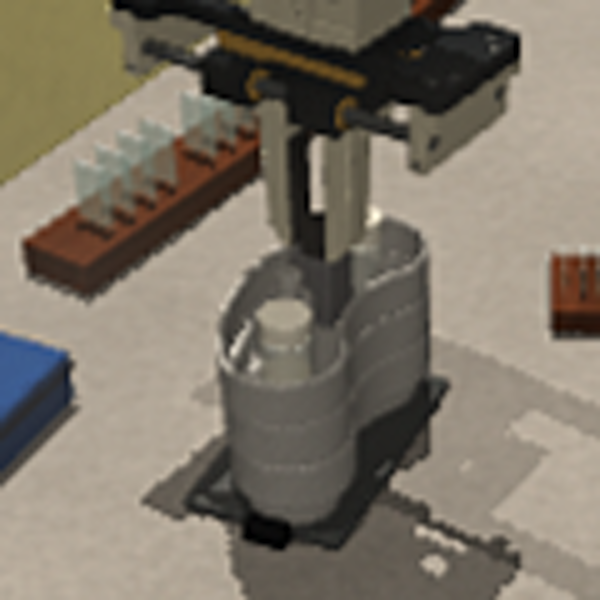

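Pot is between its neighbours; finishing the descent (~10 mm).

Call:
{"api": "arm_command", "payload": {"motion": [{"slide": [0, 0, 0.01], "turn": [0, 0, 0]}, {"slide": [0, 0, 0.008], "turn": [0, 0, 0]}, {"slide": [0, 0, 0.006], "turn": [0, 0, 0]}, {"slide": [0, 0, 0], "turn": [0, 0, 0]}, {"slide": [0, 0, 0], "turn": [0, 0, 0]}]}}

```text
t: 39.2
tool_pos: [0.639, -0.0403, 0.2922]
orientation: [-3.139, 0.132, 0.0]
force: [0.5, -0.4, -0.9]
opening: 0.0196
```

Call:
{"api": "arm_command", "payload": {"motion": [{"slide": [0, 0, 0], "turn": [0, 0, 0]}, {"slide": [0, 0, 0], "turn": [0, 0, 0]}, {"slide": [0, 0, 0], "turn": [0, 0, 0]}, {"slide": [0, 0, 0], "turn": [0, 0, 0]}, {"slide": [0, 0, 0], "turn": [0, 0, 0]}]}}

```text
t: 39.62
tool_pos: [0.639, -0.0403, 0.2924]
orientation: [3.139, -0.132, 0.0]
force: [-0.4, 0.2, -1.3]
opening: 0.0196
```

Call:
{"api": "arm_command", "payload": {"motion": [{"slide": [0, 0, 0], "turn": [0, 0, 0]}, {"slide": [0, 0, 0], "turn": [0, 0, 0]}, {"slide": [0, 0, 0], "turn": [0, 0, 0]}, {"slide": [0, 0, 0], "turn": [0, 0, 0]}, {"slide": [0, 0, 0], "turn": [0, 0, 0]}], "gripper": 45}}

```text
t: 40.03
tool_pos: [0.639, -0.0404, 0.2924]
orientation: [3.139, -0.132, 0.0]
force: [0.9, 0.5, 0.8]
opening: 0.0416
```

Call:
{"api": "arm_command", "payload": {"motion": [{"slide": [0, 0, 0], "turn": [0, 0, 0]}, {"slide": [0, 0, -0.04], "turn": [0, 0, 0]}, {"slide": [0, 0, -0.07], "turn": [0, 0, 0]}, {"slide": [0, 0, -0.08], "turn": [0, 0, 0]}, {"slide": [0, 0, -0.04], "turn": [0, 0, 0]}]}}

```text
t: 40.45
tool_pos: [0.6395, -0.0404, 0.3886]
orientation: [3.138, -0.132, 0.007]
force: [0.9, 0.9, 1.1]
opening: 0.0417
```

```bash
python3 - <<'E'
from slots import *
p,r,s=cur(); print(p,s["opening"],s["force"])
plan([((.45,-.30,.39),-.6)],.036)
E
```

```text
[ 0.63951536 -0.04040897  0.38856009] 0.041726411019690685 [0.94163192 0.88764299 1.12254717]
--call 1
{"slide":[-0.046,0.076,-0.001],"turn":[0,-0.001,0.115]},
{"slide":[-0.042,0.079,0],"turn":[0,-0.001,0.115]},
{"slide":[-0.038,0.081,-0.001],"turn":[0,-0.001,0.115]},
{"slide":[-0.032,0.083,0],"turn":[0,-0.001,0.115]},
{"slide":[-0.028,0.085,-0.001],"turn":[0,-0.001,0.114]},
--call 2
{"slide":[-0.023,0.086,0],"turn":[0,-0.001,0.115]},
{"slide":[-0.018,0.088,-0.001],"turn":[-0.001,-0.001,0.114]},
{"slide":[-0.013,0.088,0],"turn":[0,-0.001,0.115]},
{"slide":[-0.008,0.089,0],"turn":[0,0,0.114]},
{"slide":[0,0,0],"turn":[0,0,0]},
total calls 2
end [ 0.4499 -0.2999  0.3898] x [ 8.254e-01 -5.646e-01  1.000e-04] z [ 2.e-04  1.e-04 -1.e+00]
```

Moving clear for a full final look, including the table area the arm has hidden so far.

Call:
{"api": "arm_command", "payload": {"motion": [{"slide": [-0.046, 0.076, 0], "turn": [0, 0, 0.115]}, {"slide": [-0.042, 0.079, 0], "turn": [0, 0, 0.115]}, {"slide": [-0.038, 0.081, 0], "turn": [0, 0, 0.115]}, {"slide": [-0.032, 0.083, 0], "turn": [0, 0, 0.115]}, {"slide": [-0.028, 0.085, 0], "turn": [0, 0, 0.114]}]}}

```text
t: 40.87
tool_pos: [0.5327, -0.1855, 0.3845]
orientation: [3.087, -0.583, 0.001]
force: [-0.5, -0.5, 0.1]
opening: 0.0422
```

Call:
{"api": "arm_command", "payload": {"motion": [{"slide": [-0.023, 0.086, 0], "turn": [0, 0, 0.115]}, {"slide": [-0.018, 0.088, 0], "turn": [0, 0, 0.114]}, {"slide": [-0.013, 0.088, 0], "turn": [0, 0, 0.115]}, {"slide": [-0.008, 0.089, 0], "turn": [0, 0, 0.114]}, {"slide": [0, 0, 0], "turn": [0, 0, 0]}]}}

```text
t: 41.28
tool_pos: [0.4462, -0.304, 0.3846]
orientation: [2.995, -0.94, -0.001]
force: [0.3, 0.8, -0.8]
opening: 0.042
```

```bash
python3 - <<'E'
from ov import *
o=snap("s16")
d=[((.6388,-.0244,.103),.058)]
a=overlay(o,"top",(226,140,90,80),4.4,d,"",((.042,.0314),)); b=overlay(o,"side",(215,140,90,80),4.4,d,"",((.042,.0314),))
cv2.imwrite("pics/fin.png",np.hstack([a,b]))
E
```

```text
(no output)
```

View pics/fin.png

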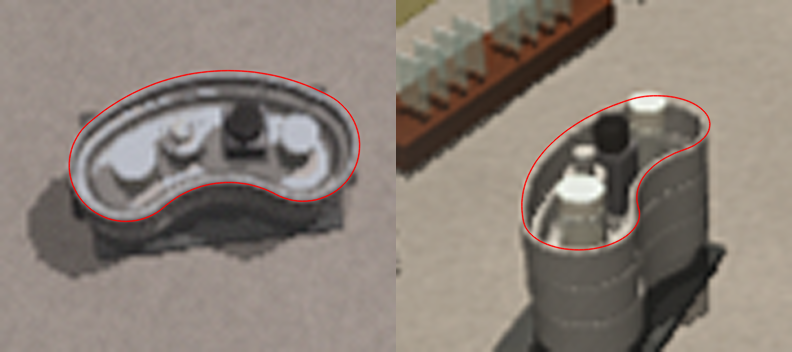

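View pics/s16_top.png

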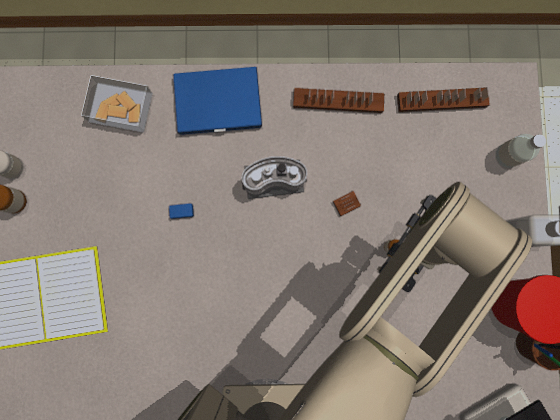

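View pics/s16_side.png

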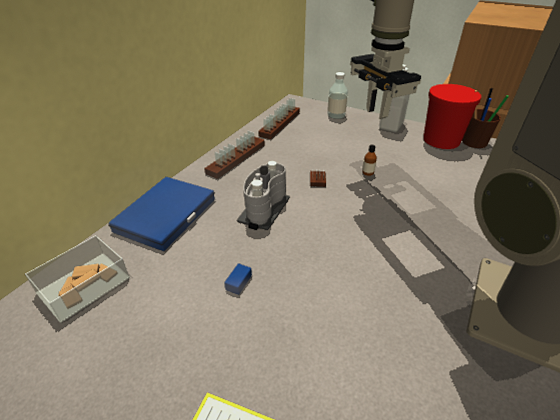

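Call:
{"api": "arm_command", "payload": {"motion": [{"slide": [0, 0, 0], "turn": [0, 0, 0]}, {"slide": [0, 0, 0], "turn": [0, 0, 0]}, {"slide": [0, 0, 0], "turn": [0, 0, 0]}, {"slide": [0, 0, 0], "turn": [0, 0, 0]}, {"slide": [0, 0, 0], "turn": [0, 0, 0]}]}}

```text
t: 41.8
tool_pos: [0.4499, -0.2991, 0.3843]
orientation: [-3.002, 0.926, 0.0]
force: [-0.7, -0.7, -0.6]
opening: 0.0418
```

```bash
python3 -c "
from plant import robot
print(robot.read_state()['t'],robot.close_job())"
```

```text
the job is handed in; nothing more can be done
41.8 None
```

I nested both loose kidney dishes on the clamped one. The jar, canister, stain pot and vial then went into the top dish. I handed the job in at 41.8 s, with no verdict reported.

- **Dishes:** each came to rest at the height expected for fully home. The wrist heights were 0.2428 m and 0.2672 m, and the press-down force was no more than 11 N. In the last pictures the top rim matches the predicted outline in both views, to within about 1–2 mm.
- **Containers:** all four stand upright inside the top dish. The jar had been knocked a few centimetres aside mid-run, so I measured its place again before picking it up.
- **Absent items:** I saw no third dish and no dropper bottle in any picture.
- **Left on the bench:** the bottle, slide box and slide block look to be where they started. I judged this by eye, and the bottle was partly hidden by the arm in the final top view.

No check failed.

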